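# Weigh a tub of glass offcuts on a sprung hand scale

## Robot

A 6-joint arm with a two-finger parallel gripper is mounted at the origin on the work surface. World frame = base frame: x ahead of the robot, y to its left, z up, the work surface at z = 0. Lengths are in mm, angles in degrees, forces in N, time in s.
With the tool pointing down it reaches from about 350 to 850 mm from the base axis. Payload 8.1 kg.
Tool frame: the origin (TCP) lies on the centre line of the jaws, within the pads' length; the fingertips stand 8 mm ahead of it and the grasp point (between the pads) lies 11 mm behind it; x points along the fingers, z is the direction in which the jaws open and shut, and the axes are right-handed (so a half turn about x gives the same grasp; the last joint's range is limited). The gripper opens to 85 mm and grips with 20 to 120 N. Pads are 22 mm wide; open, the fingers measure 114 mm over their backs; the gripper's body (76 mm by 85 mm) begins 54 mm behind the grasp point. The pads swing forward as they close: fully open they stand 13 mm farther back than shut.
Start: joints at [-80.18, 7.471, 85.268, -0, 87.261, -4.893], TCP at [152.412, -580.324, 239.292] pointing down, gripper open.
Joint ranges: [-169.43, 169.43], [-51.17, 129.36], [1.28, 143.12], [-76.62, 256.62], [0, 156.53], [-152.29, 152.29]. Speed limits (degrees/s): [136.94, 136.94, 159.86, 180, 180, 180].

## Interface

Orientations are given as [roll, pitch, yaw] about the fixed x, y, z axes, in that order (R = Rz(yaw) Ry(pitch) Rx(roll)).
In Python, from bench import r, vision, order gives the robot as it stands. The module is installed in compiled form; this text tells all that it offers.
- The arm moves only by the shell command python3 -m jog 'ROWS' [FORCE]. ROWS is JSON, a list of rows, each a list of 3 entries, a list of its own where there are three numbers: the shift along the world's x, y, z in m, then the turn, a rotation vector about the world's x, y, z in rad, then the opening, from -1 (shut) to 1 (fully open). A call has 1 to 5 rows; each row is the pose to reach, as a shift and turn from the pose commanded when the call began; what a row does not reach only later rows make up. A row lasts 1/12 s, in which the tool goes at most 41.7 mm and 7.16 degrees, less where a joint would pass 70% of its speed; a pose out of reach is approached as far as the arm can. A call with a gripper value outside its range is refused whole. The fingers move at their own pace and stop on an object; FORCE is the grip in N (left out, the last holds). Time passes only in rows, so rows that repeat a pose let the fingers close. It gives the time, the measured TCP pose, the force and the opening at its end, in the units of the state.
- r.sense(): the state, without advancing time (a new reading comes with each control period).
- vision.snapshot(name): name is "scene" or "top"; returns the picture (480x640x3 uint8, red, green, blue); there is no depth.
- vision.camera_model(name): a dict with "fov_y" (degrees; the focal length in pixels is half the picture's height over the tangent of half this angle, whatever the lens; pixels are square), "cx", "cy" (the principal point, pixels), "D" ([k1, k2, p1, p2, k3] as OpenCV has them; the pictures are not rectified), "world_to_cam" (4x4, takes a point from world to camera coordinates). Camera axes: x right, y down, z forward; pixel columns grow to the right and rows downward; lengths in mm; the calibration is good to about 2 mm. A picture is of the moment at which its call begins. camera_model takes no time and is no camera call.
- order.hand_in(): hands the job in, once; it reports no verdict.
The state is a dict: "time": time; "joint_pos": joint angles; "qd": joint speeds; "joint_efforts": joint torques, N m; "tool_pos": TCP position; "tcp_rot": TCP orientation; "ft_force": force on the tool from outside, world axes, zero at the start; "wrist_torque": the same for the moment, N m; "finger_gap": finger opening in mm.
Only numpy, scipy, OpenCV 4.12 (cv2) and the standard library are available. Lean on these libraries where they do the work, as an engineer would, in place of code of your own. Each camera call takes 0.05 s, during which the arm holds its last target.

## Task

Weigh the tub of glass offcuts: take the hand scale from its stand, catch the tub's bail with the hook, and lift gently until the tub hangs just clear of the table (about a centimetre), keeping it still there for a good second so that the weight can be read. Then lower it softly to where it stood without pushing down on it, unhook, and hang the scale back in its stand. Do not touch the tub with the gripper, do not jerk the scale or tip the tub, and leave the other things alone.

Things in the scene. Friction and masses are not known exactly. Their poses are not given: they have to be found in the camera images.
- scale_grip (a point): Centre of the level T handle of a loose hand scale (grey plastic, 230 g with hook). Handle 18 mm (x) by 112 mm (y) by 24 mm high. x: thin direction, grip across it (fingers close along x); y: along the handle; z up. Below it the case, also 18 mm thick in x, 40 mm wide in y, reaches from 12 to 82 mm below this point. At the start the handle lies across the stand's two posts.
- hook_seat (a point): Where the bail's bar rests in the hook: 138 mm straight below scale_grip at zero stretch, lower by the stretch. Scale's axes. Hook: strap 22 mm wide (y), 4 mm thick, J-shaped: a short arm from the rod to +x, a shank down at x = 16 to 20 mm, then a 90-degree V with its vertex 8 mm below this point and its tip at x = -18 mm, 10 mm above this point. Open towards -x.
- hook (a joint): Stretch of the scale, m: 0 (hook up against the case) to 0.075 (end stop). Spring of 130 N/m: 7.7 mm per newton, 75 mm per kg. About 0.0023 with nothing hung.
- tub: Loose sheet-steel tub of glass offcuts, 105 mm (x) by 130 mm (y) by 42 mm high; mass unknown, 0.22 to 0.83 kg (it leaves the table at 17 to 64 mm of stretch). Origin: centre of its underside; z up. A fixed bail of 8 mm round wire arches over it along y, from the middles of the two shorter sides.
- tub_bar (a point): Middle of the level top of the bail, 105 mm above the tub's underside. The level bar runs along y, straight for 50 mm either side of this point, 8 mm thick. Tub's axes. The offcuts reach 45 mm above the tub's underside at most; the space under the bail is free. The bail can be hooked from either side.
- stand_rest (a point): Where the centre of the scale's handle belongs in the fixed wooden stand, 210 mm above the table. Two posts, 14 mm wide, at y = +43 and -43 mm; each top has a slot, floor 12 mm below this point, flared cheeks, 28 mm apart at the floor, 52 mm at their tops 8 mm above this point. x: across the slots (handle's thin direction); y: post to post. Either way round is right.
- tumbler: Bystander: glass tumbler, 68 mm across, 90 mm high. Origin: centre of its underside.
- foil_roll: Bystander: flat roll of copper foil, 60 mm across, 12 mm high. Origin: centre of its underside.
- brush: Bystander: brush 160 mm long, lying on the table. Origin at its underside, near its middle.
- scale: The same scale; origin at the centre of the handle's underside, 12 mm below scale_grip, same axes. From the case's underside a steel strap hook hangs on a sprung rod, free between the posts at the start.
- hook_mouth (a point): Middle of the hook's open side, 26 mm straight above hook_seat (112 mm below scale_grip at zero stretch). With the 8 mm bar at this height (12 mm up or down is allowed) the hook slides level over the bar by moving towards the scale's own -x; from 45 mm away it is clear of it. To come out, the bar must again be at this height.
- stand: The same stand, fixed; origin on the table under stand_rest, same axes. Wooden base 150 by 130 by 10 mm. 72 mm of free space between the posts and nothing joins them above the base, so once the handle is 25 mm up the scale can leave or enter along x.
Not all that is in view belongs to the job. Of the things like the scale, leave any that is yellow; of the rest the larger one is meant.

How it is judged:
By the outcome, as a careful person would: the job done as asked, in the order asked, and still so for the second after the job is handed in, with the robot touching nothing.
It also fails if it takes over 72 s, if anything falls off the work surface, if the arm or the gripper's body presses on something with over 40 N, if the wrist force passes 120 N, or if a joint passes its speed limit or range.

## Working session

There is one attempt and no reset: what is moved stays moved. The work goes in short steps, Python scripts to look and compute and a shell command to move; the robot and the scene stay as the last step left them, time stands still between calls to the robot, and variables do not carry over. Pictures are saved under pics/ and viewed, and the job is handed in when it is done.

```bash
mkdir -p pics
python3 - <<'E'
from bench import r, vision, order
import cv2
for n in("scene","top"):
    im=vision.snapshot(n); cv2.imwrite(f"pics/{n}0.png",im[...,::-1]); m=vision.camera_model(n); print(n,m)
print(r.sense())
E
```

```text
scene {'fov_y': 57.04050107290035, 'cx': 322.8170809024467, 'cy': 239.25607392663602, 'D': array([-0.03300152,  0.        ,  0.        ,  0.        ,  0.        ]), 'world_to_cam': array([[ 7.76282698e-01,  6.30378197e-01,  2.91561923e-03,
        -4.06981083e+02],
       [ 5.09965108e-01, -6.25267040e-01, -5.90742513e-01,
        -1.90727846e+02],
       [-3.70568160e-01,  4.60070056e-01, -8.06854871e-01,
         1.27274497e+03],
       [ 0.00000000e+00,  0.00000000e+00,  0.00000000e+00,
         1.00000000e+00]])}
top {'fov_y': 43.30301374783237, 'cx': 319.0337189406773, 'cy': 239.2518960312835, 'D': array([-0.00486723,  0.        ,  0.        ,  0.        ,  0.        ]), 'world_to_cam': array([[ 2.62640878e-02, -9.99337904e-01, -2.51784006e-02,
         2.13413944e+00],
       [-9.92095857e-01, -2.29656191e-02, -1.23362840e-01,
         5.49946180e+02],
       [ 1.22702924e-01,  2.82193994e-02, -9.92042165e-01,
         1.11019650e+03],
       [ 0.00000000e+00,  0.00000000e+00,  0.00000000e+00,
         1.00000000e+00]])}
{'time': 0.1, 'joint_pos': array([-8.01805407e+01,  7.51298436e+00,  8.53243332e+01,  2.51821972e-04,
        8.72616797e+01, -4.89326155e+00]), 'qd': array([ 0.01603182, -0.06151535, -0.14943888,  0.02355181,  0.12484606,
        0.01011249]), 'joint_efforts': array([-7.89654541e-05, -5.70949602e+01, -5.01944661e+01, -3.12809489e-04,
        8.06347467e-03,  3.43539000e-06]), 'tool_pos': array([ 152.32022779, -579.83324278,  238.31395429]), 'tcp_rot': array([174.96117254,  89.90100243,  99.6738812 ]), 'ft_force': array([ 0.34128446, -0.84797842,  0.55293772]), 'wrist_torque': array([ 0.00068277, -0.0468962 , -0.07416633]), 'finger_gap': 85.29066445430121}
```

View pics/scene0.png

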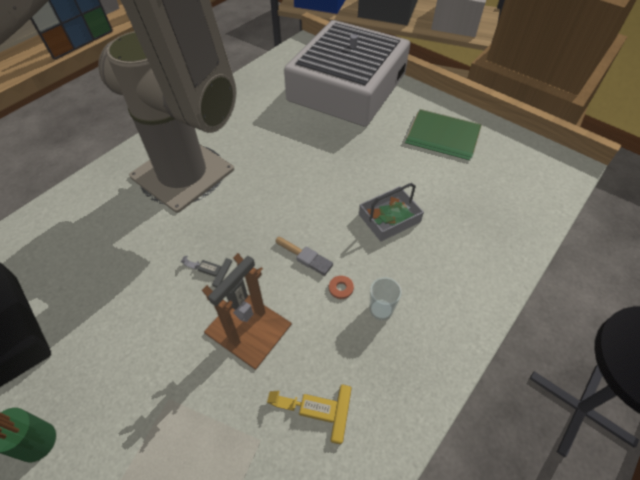

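View pics/top0.png

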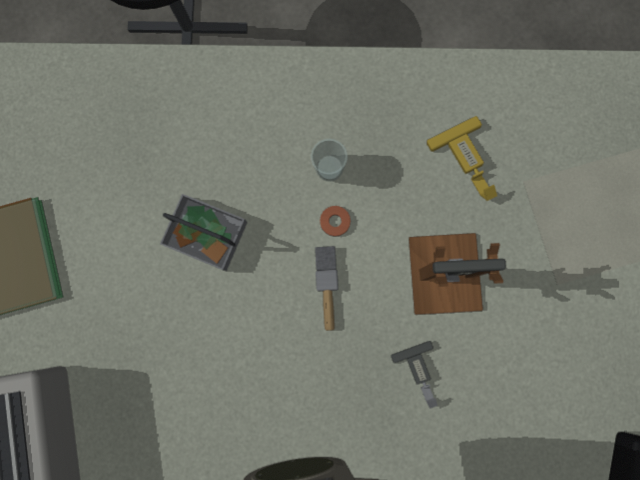

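Three things could be taken for the scale. In the top view they are a yellow one lying at (463,150), a small grey one lying at (418,372), and a larger grey one in the stand at (468,267). I choose the one in the stand: it is not yellow and is the larger of the rest. Next, close crops.

Run:
```python
import cv2
t=cv2.imread("pics/top0.png"); s=cv2.imread("pics/scene0.png")
def c(im,x,y,w,h,f,n): cv2.imwrite(n,cv2.resize(im[y:y+h,x:x+w],None,fx=f,fy=f,interpolation=cv2.INTER_CUBIC))
c(t,390,220,130,100,6,"pics/t_stand.png")
c(t,150,180,110,100,6,"pics/t_tub.png")
c(s,190,245,110,125,4.8,"pics/s_stand.png")
c(s,350,170,85,75,8,"pics/s_tub.png")
```

```text
(no output)
```

View pics/t_stand.png

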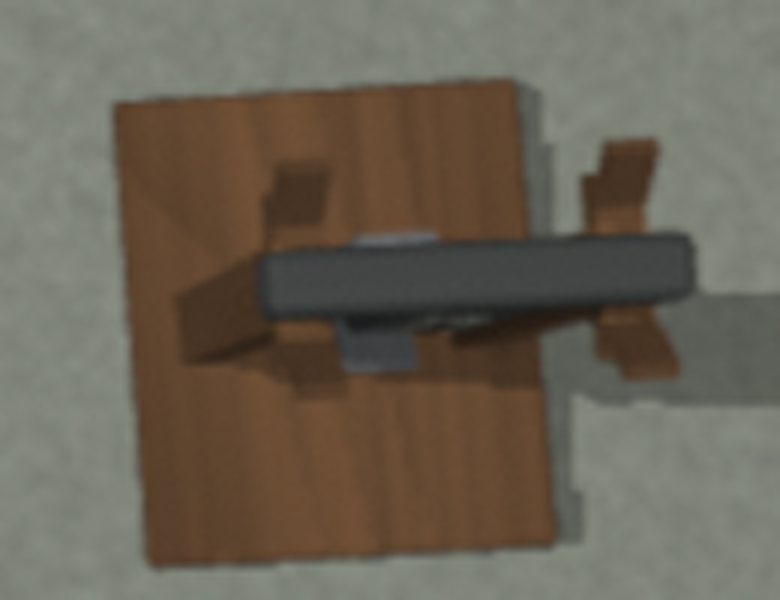

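View pics/t_tub.png

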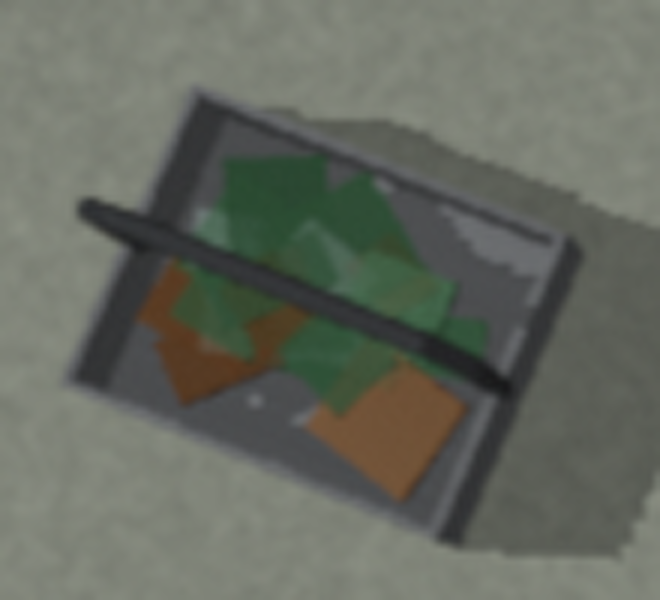

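View pics/s_stand.png

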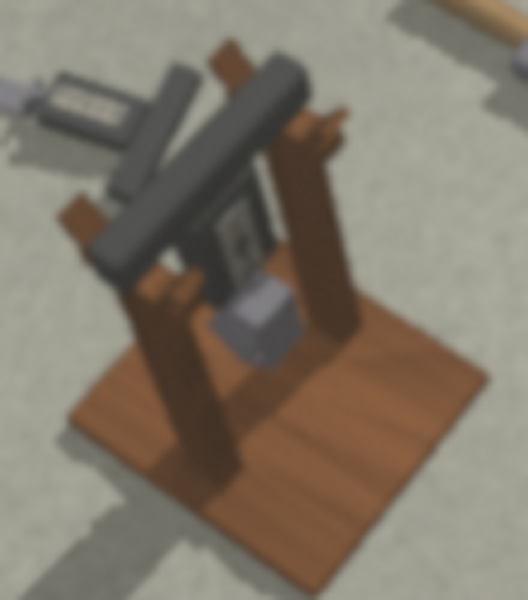

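View pics/s_tub.png

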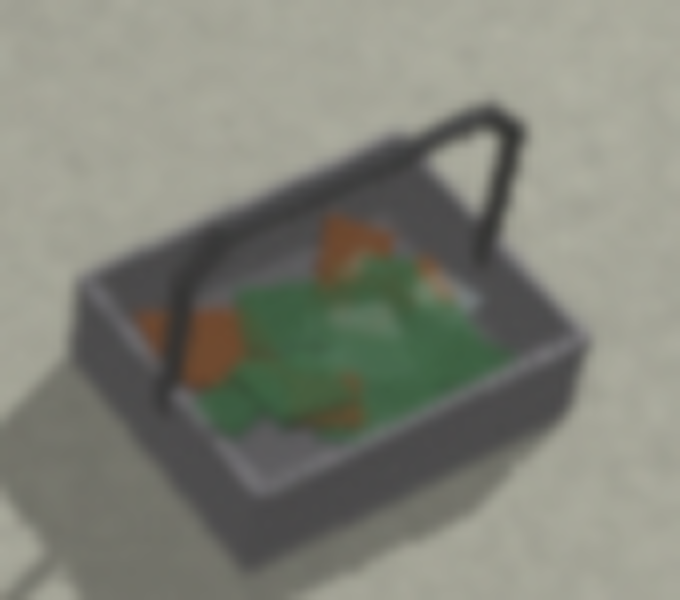

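The crops confirm the choice: the grey scale hangs across the stand, handle ends at about (434,267) and (505,264) in the top view. The bail top runs from about (165,215) to (234,243). Now I'll work out the poses.

```bash
cat > h.py <<'E'
import numpy as np, cv2
from bench import vision
def cam(n):
    m=vision.camera_model(n); f=240/np.tan(np.radians(m["fov_y"]/2))
    K=np.array([[f,0,m["cx"]],[0,f,m["cy"]],[0,0,1]]); return K,np.array(m["D"],float),m["world_to_cam"]
def proj(n,P):
    K,D,T=cam(n); P=np.asarray(P,float).reshape(-1,3)
    return cv2.projectPoints(P,cv2.Rodrigues(T[:3,:3])[0],T[:3,3],K,D)[0].reshape(-1,2)
def ray(n,uv,z):
    K,D,T=cam(n); p=cv2.undistortPoints(np.asarray(uv,float).reshape(-1,1,2),K,D).reshape(-1,2)
    R=T[:3,:3];C=-R.T@T[:3,3]; d=np.c_[p,np.ones(len(p))]@R
    return C+d*((z-C[2])/d[:,2])[:,None]
def Rz(a): a=np.radians(a); c,s=np.cos(a),np.sin(a); return np.array([[c,-s,0],[s,c,0],[0,0,1]])
E
python3 - <<'E'
from h import *
np.set_printoptions(precision=1,suppress=True)
t=lambda a,x,y:np.array(a)/6.+[x,y]
b=ray("top",t([(113,102),(517,80),(555,545),(150,567)],390,220),10); print("base top\n",b,b.mean(0))
h=ray("top",t([(262,255),(690,235),(692,298),(268,318)],390,220),222); print("handle\n",h,h.mean(0), np.linalg.norm(h[1]-h[0]),np.linalg.norm(h[3]-h[0]))
s=lambda a,x,y,f:np.array(a)/f+[x,y]
b=ray("scene",s([(70,418),(315,597),(490,378)],190,245,4.8),10);print("base scene\n",b,(b[0]+b[2])/2)
# handle ends scene top centre
h=ray("scene",s([(115,250),(290,65)],190,245,4.8),222);print("handle scene",h,h.mean(0))
# tub rim z=42 top
u=ray("top",t([(195,92),(578,240),(450,542),(72,380)],150,180),42);print("tub rim top\n",u,u.mean(0))
u=ray("scene",s([(80,283),(262,492),(588,340),(400,138)],350,170,8),42);print("tub rim scene\n",u,u.mean(0))
w=ray("top",t([(88,207),(503,387)],150,180),105);print("bail top",w,w.mean(0))
w=ray("scene",s([(210,240),(490,110)],350,170,8),105);print("bail scene",w,w.mean(0))
for n,l in(("tumbler",[(329,170)]),("foil",[(335,221)]),("brush",[(326,249),(329,328)])):print(n,ray("top",l,5))
E
```

```text
base top
 [[ 561.1 -156.5   10. ]
 [ 571.2 -285.5   10. ]
 [ 423.4 -296.6   10. ]
 [ 413.2 -169.4   10. ]] [ 492.2 -227.    10. ]
handle
 [[ 494.  -170.   222. ]
 [ 501.9 -280.8  222. ]
 [ 485.5 -281.2  222. ]
 [ 477.6 -171.6  222. ]] [ 489.7 -225.9  222. ] 111.17484975995937 16.485506208337643
base scene
 [[ 426.8 -294.1   10. ]
 [ 572.9 -283.3   10. ]
 [ 563.1 -156.7   10. ]] [ 495.  -225.4   10. ]
handle scene [[ 496.7 -274.2  222. ]
 [ 488.9 -174.2  222. ]] [ 492.8 -224.2  222. ]
tub rim top
 [[627.1 278.3  42. ]
 [582.3 154.1  42. ]
 [486.  190.3  42. ]
 [534.1 312.3  42. ]] [557.4 233.7  42. ]
tub rim scene
 [[489.8 195.6  42. ]
 [584.1 162.5  42. ]
 [630.6 279.7  42. ]
 [535.3 315.5  42. ]] [559.9 238.3  42. ]
bail top [[579.3 292.1 105. ]
 [528.  165.  105. ]] [553.7 228.6 105. ]
bail scene [[538.8 188.1 105. ]
 [575.8 288.4 105. ]] [557.3 238.2 105. ]
tumbler [[691.1   0.5   5. ]]
foil [[589.8 -13.6   5. ]]
brush [[534.6   2.6   5. ]
 [383.4  -6.9   5. ]]
```

Run:
```python
from h import *
np.set_printoptions(precision=1,suppress=True)
G=np.array([492.5,-225.5,210]); st=2.3
for yaw in (4.2,184.2):
    for cams,(ox,oy,f) in (("scene",(190,245,4.8)),("top",(390,220,6))):
        im=cv2.imread(f"pics/{cams}0.png"); w,h=(110,125) if cams=="scene" else (130,100)
        im=cv2.resize(im[oy:oy+h,ox:ox+w],None,fx=f,fy=f,interpolation=cv2.INTER_CUBIC)
        prof=[(0,-92),(18,-92),(18,-128-st),(18,-128-st),(0,-146-st),(-18,-128-st)]
        for y in(-11,11):
            P=[G+Rz(yaw)@np.array([x,y,z]) for x,z in prof]
            q=(proj(cams,P)-[ox,oy])*f
            cv2.polylines(im,[q.astype(int)],False,(0,0,255) if y<0 else (0,255,255),1)
        B=[G+Rz(yaw)@np.array([x,y,12]) for x,y in((-9,-56),(9,-56),(9,56),(-9,56))]
        cv2.polylines(im,[((proj(cams,B)-[ox,oy])*f).astype(int)],True,(255,255,0),1)
        cv2.imwrite(f"pics/ov_{cams}_{int(yaw)}.png",im)
a=[cv2.imread(f"pics/ov_scene_{k}.png")[:,:520] for k in(4,184)]
cv2.imwrite("pics/ovs.png",cv2.resize(np.hstack(a),(800,460)))
a=[cv2.imread(f"pics/ov_top_{k}.png") for k in(4,184)]
cv2.imwrite("pics/ovt.png",cv2.resize(np.hstack(a),(800,308)))
```

```text
(no output)
```

View pics/ovs.png

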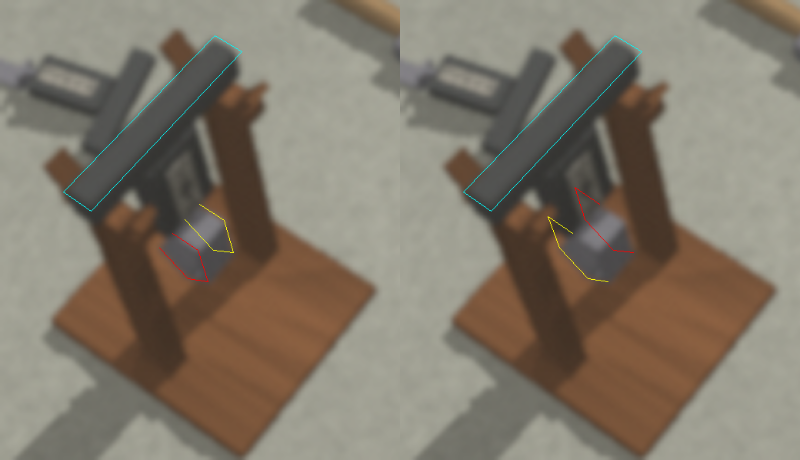

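View pics/ovt.png

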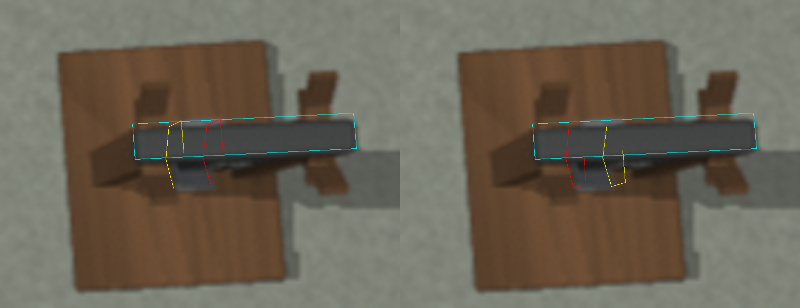

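The hook shape fits the left overlay, with yaw about 4° and the opening towards world −x. In the other case the lit arm top would fall off the strap. I'll work out the reach from here.

```bash
cat >> h.py <<'E'
from scipy.spatial.transform import Rotation as Ro
def toolyaw(rot):
    R=Ro.from_euler('xyz',rot,degrees=True).as_matrix(); return R
E
python3 - <<'E'
from h import *; from bench import r
np.set_printoptions(precision=4,suppress=True)
s=r.sense();R=toolyaw(s["tcp_rot"]);print(R)
a=np.degrees(np.arctan2(R[1,2],R[0,2]));print("z-axis yaw",a)
for t in(4.2,184.2): d=(t-a+180)%360-180; print(t,"turn",d,np.radians(d), "perRow7.16")
print(np.array([491.5,-225.3,260])-s["tool_pos"], s["tool_pos"])
E
```

```text
[[-0.0003  0.9672  0.254 ]
 [ 0.0017  0.254  -0.9672]
 [-1.      0.0002 -0.0017]]
z-axis yaw -75.28728386443198
4.2 turn 79.48728386443202 1.3873148169017007 perRow7.16
184.2 turn -100.51271613556804 -1.7542778366880936 perRow7.16
[339.1798 354.5332  21.686 ] [ 152.3202 -579.8332  238.314 ]
```

```bash
python3 -m jog '[[[0.010,0.010,0.005],[0,0,0.04],1],[[0.027,0.028,0.010],[0,0,0.11],1],[[0.046,0.048,0.015],[0,0,0.19],1],[[0.065,0.068,0.021],[0,0,0.27],1],[[0.085,0.089,0.021],[0,0,0.347],1]]' 50
python3 -m jog '[[[0.017,0.018,0],[0,0,0.07],1],[[0.034,0.036,0],[0,0,0.14],1],[[0.051,0.053,0],[0,0,0.21],1],[[0.068,0.071,0],[0,0,0.28],1],[[0.085,0.089,0],[0,0,0.347],1]]'
python3 -m jog '[[[0.017,0.018,0],[0,0,0.07],1],[[0.034,0.036,0],[0,0,0.14],1],[[0.051,0.053,0],[0,0,0.21],1],[[0.068,0.071,0],[0,0,0.28],1],[[0.085,0.089,0],[0,0,0.347],1]]'
python3 -m jog '[[[0.022,0.023,0],[0,0,0.09],1],[[0.045,0.047,0],[0,0,0.18],1],[[0.066,0.069,0],[0,0,0.27],1],[[0.079,0.083,0],[0,0,0.33],1],[[0.084,0.088,0],[0,0,0.346],1]]'
python3 -m jog '[[[0,0,0],[0,0,0],1],[[0,0,0],[0,0,0],1]]'
python3 - <<'E'
from h import *; from bench import r
for n in("scene","top"): cv2.imwrite(f"pics/{n}1.png",vision.snapshot(n)[...,::-1])
t=cv2.imread("pics/top1.png");s=cv2.imread("pics/scene1.png")
f=lambda im,x,y:cv2.resize(im[y:y+120,x:x+120],None,fx=3.3,fy=3.3,interpolation=cv2.INTER_CUBIC)
cv2.imwrite("pics/c1.png",np.hstack([f(t,400,190),f(s,180,200)]))
st=r.sense();print(st["tool_pos"],st["joint_pos"]);R=toolyaw(st["tcp_rot"]);print(np.degrees(np.arctan2(R[1,2],R[0,2])),R[:,0])
E
```

```text
time: 0.52
tool_pos: [238.5, -490.3, 261.7]
tcp_rot: [-5.2, 89.9, -60.3]
ft_force: [0.6, -0.1, -0.3]
finger_gap: 85.2
time: 0.93
tool_pos: [323.4, -400.6, 260.4]
tcp_rot: [107.8, 90.0, 72.6]
ft_force: [-0.2, -0.8, -0.7]
finger_gap: 85.4
time: 1.35
tool_pos: [408.2, -311.5, 260.4]
tcp_rot: [93.1, 90.0, 77.8]
ft_force: [0.1, -0.4, 0.0]
finger_gap: 85.3
time: 1.77
tool_pos: [492.9, -222.2, 260.3]
tcp_rot: [73.6, 89.9, 78.3]
ft_force: [0.3, -1.0, 0.5]
finger_gap: 85.0
time: 1.93
tool_pos: [491.1, -225.2, 260.2]
tcp_rot: [-167.8, 90.0, -163.6]
ft_force: [0.0, -0.6, -0.0]
finger_gap: 85.4
[ 490.69869521 -226.02766011  260.29373913] [-3.01540491e+01 -2.25178484e+00  9.31037050e+01 -2.41068019e-02
  8.91616655e+01 -3.42293158e+01]
4.075619590604505 [-4.16353965e-04 -2.44660256e-04 -9.99999883e-01]
```

View pics/c1.png

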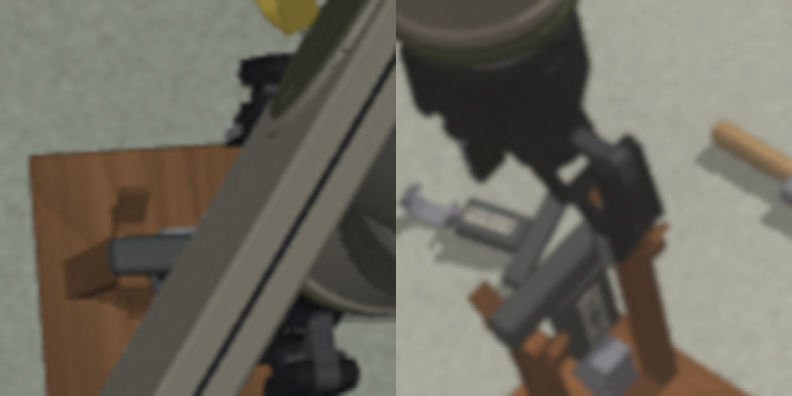

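The top view shows the arm over the stand, and in the scene crop the near finger is beside the handle. I'll check by projection that the fingers straddle its centre.

Run:
```python
from h import *; from bench import r
im=cv2.imread("pics/scene1.png")[190:350,180:340]; im=cv2.resize(im,None,fx=3.7,fy=3.7,interpolation=cv2.INTER_CUBIC)
C=np.array([490.7,-226,0])
for sx in(43,57,-43,-57):
  for z in(265,):
    P=[C+Rz(4.1)@np.array([sx,y,z]) for y in(-11,11)]
    q=((proj("scene",P)-[180,190])*3.7).astype(int); cv2.line(im,q[0].tolist(),q[1].tolist(),(0,0,255),1)
q=((proj("scene",[C+[0,0,222],C+[0,0,262]])-[180,190])*3.7).astype(int);cv2.line(im,q[0].tolist(),q[1].tolist(),(0,255,0),1)
cv2.imwrite("pics/c1b.png",im)
```

```text
(no output)
```

View pics/c1b.png

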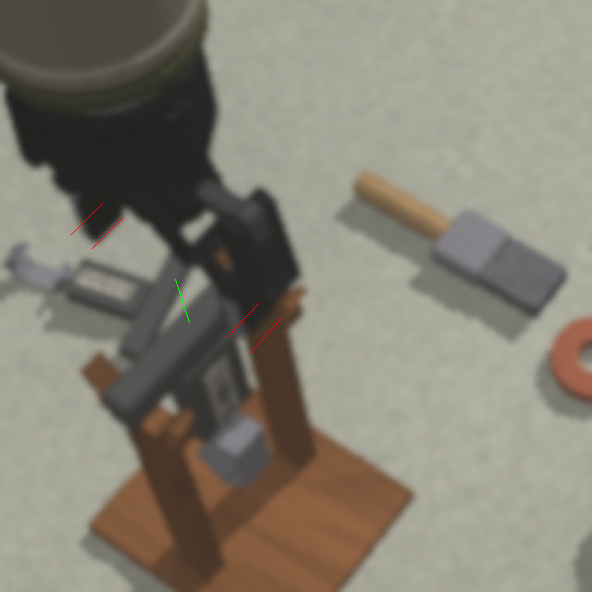

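```bash
python3 -m jog '[[[0,0,-0.008],[0,0,0],1],[[0,0,-0.018],[0,0,0],1],[[0.0005,0.0005,-0.028],[0,0,0],1],[[0.0005,0.0005,-0.036],[0,0,0],1],[[0.0005,0.0005,-0.042],[0,0,0],1]]'
python3 -m jog '[[[0,0,-0.006],[0,0,0],1],[[0,0,-0.011],[0,0,0],1],[[0,0,-0.015],[0,0,0],1],[[0,0,-0.018],[0,0,0],1],[[0,0,-0.019],[0,0,0],1]]'
python3 - <<'E'
from h import *
im=vision.snapshot("scene")[190:350,180:340]; cv2.imwrite("pics/c2.png",cv2.resize(im,None,fx=3.7,fy=3.7,interpolation=cv2.INTER_CUBIC)[...,::-1])
E
```

```text
time: 2.45
tool_pos: [491.0, -224.6, 216.1]
tcp_rot: [145.7, 89.9, 149.8]
ft_force: [0.1, 0.3, -0.6]
finger_gap: 85.4
time: 2.87
tool_pos: [491.8, -224.7, 198.8]
tcp_rot: [141.9, 90.0, 146.1]
ft_force: [-0.9, 0.1, 0.2]
finger_gap: 85.3
```

View pics/c2.png

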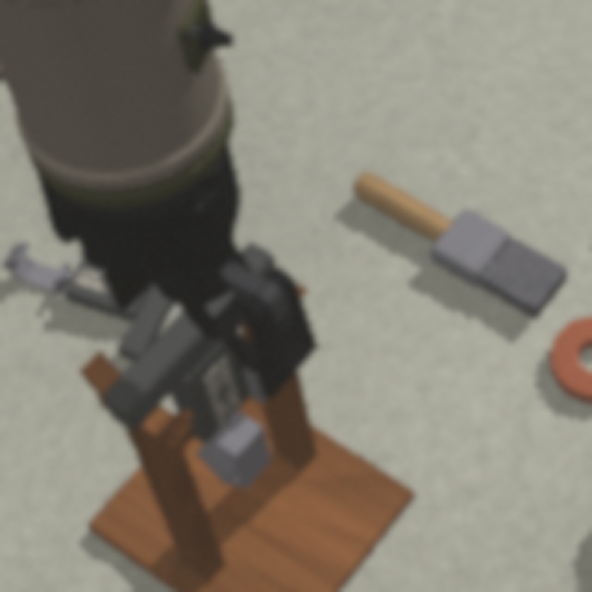

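```bash
python3 - <<'E'
from h import *
C=np.array([491.8,-224.7,0])
print((proj("scene",[C+Rz(4.1)@np.array(p) for p in([50,-11,204],[50,11,204],[43,-11,204],[43,11,204],[57,11,204],[57,-11,204])])-[180,190])*3.7)
E
python3 -m jog '[[[0,0,0],[0,0,0],0.6],[[0,0,0],[0,0,0],0.2],[[0,0,0],[0,0,0],-0.2],[[0,0,0],[0,0,0],-0.5],[[0,0,0],[0,0,0],-0.6]]' 40
```

```text
[[260.14913104 407.555312  ]
 [288.97025079 375.43911863]
 [249.28788917 400.28487086]
 [278.16283016 368.35618573]
 [299.84233602 382.56296698]
 [271.07638165 414.86820442]]
time: 3.33
tool_pos: [492.0, -224.9, 199.5]
tcp_rot: [-33.5, 90.0, -29.4]
ft_force: [-0.2, -0.1, 0.0]
finger_gap: 25.5
```

```bash
python3 -m jog '[[[0,0,0],[0,0,0],-0.7],[[0,0,0],[0,0,0],-0.8],[[0,0,0],[0,0,0],-1],[[0,0,0],[0,0,0],-1],[[0,0,0],[0,0,0],-1]]' 60
python3 -m jog '[[[0,0,0],[0,0,0],-1],[[0,0,0.002],[0,0,0],-1],[[0,0,0.005],[0,0,0],-1],[[0,0,0.009],[0,0,0],-1],[[0,0,0.014],[0,0,0],-1]]'
python3 -m jog '[[[0,0,0.006],[0,0,0],-1],[[0,0,0.012],[0,0,0],-1],[[0,0,0.018],[0,0,0],-1],[[0,0,0.023],[0,0,0],-1],[[0,0,0.026],[0,0,0],-1]]'
python3 -m jog '[[[0,0,0.002],[0,0,0],-1],[[0,0,0.003],[0,0,0],-1],[[0,0,0.003],[0,0,0],-1]]'
python3 - <<'E'
from h import *; from bench import r
np.set_printoptions(precision=2,suppress=True)
for n,x,y in(("scene",170,180),("top",400,200)):
  im=vision.snapshot(n)[y:y+150,x:x+150]; cv2.imwrite(f"pics/c3{n}.png",cv2.resize(im,None,fx=2.6,fy=2.6,interpolation=cv2.INTER_CUBIC)[...,::-1])
cv2.imwrite("pics/c3.png",np.hstack([cv2.imread("pics/c3scene.png"),cv2.imread("pics/c3top.png")]))
s=r.sense();print(s["tool_pos"],s["ft_force"],s["wrist_torque"],s["finger_gap"])
E
```

```text
time: 3.75
tool_pos: [492.1, -224.9, 199.6]
tcp_rot: [-34.4, 90.0, -30.3]
ft_force: [-0.9, -0.0, 2.9]
finger_gap: 17.1
time: 4.17
tool_pos: [491.5, -224.6, 212.9]
tcp_rot: [144.3, 89.9, 148.5]
ft_force: [0.2, 0.2, -1.9]
finger_gap: 17.0
time: 4.58
tool_pos: [492.3, -225.0, 240.5]
tcp_rot: [-34.3, 89.9, -30.1]
ft_force: [-0.1, -0.2, -2.5]
finger_gap: 17.1
time: 4.83
tool_pos: [491.9, -224.8, 242.4]
tcp_rot: [-37.9, 90.0, -33.7]
ft_force: [-0.5, -0.2, -2.1]
finger_gap: 17.3
[ 491.77 -224.72  241.97] [-0.65 -0.44 -1.23] [0.04 0.03 0.04] 16.961746574206405
```

View pics/c3.png

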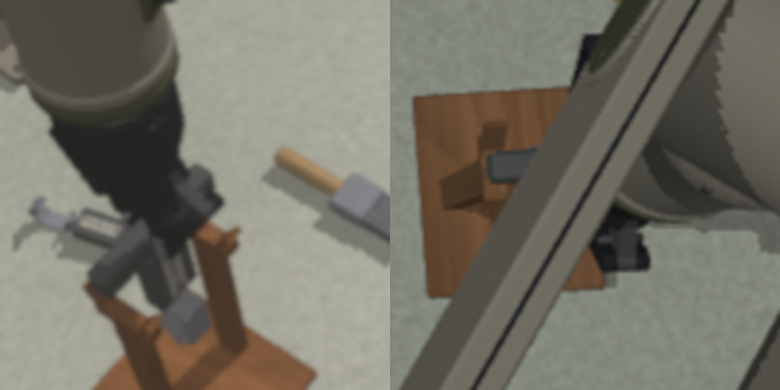

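The handle is gripped (gap 17 mm, about 2.2 N of weight) and clear of the posts. Now out along +x, then across to the far side of the bail, turning −25° on the way.

```bash
python3 -m jog '[[[0.004,0,0.003],[0,0,0],-1],[[0.012,0.001,0.006],[0,0,0],-1],[[0.022,0.0015,0.009],[0,0,0],-1],[[0.034,0.0025,0.011],[0,0,0],-1],[[0.047,0.0035,0.012],[0,0,0],-1]]'
python3 -m jog '[[[0.014,0.001,0],[0,0,0],-1],[[0.028,0.002,0],[0,0,0],-1],[[0.040,0.004,0],[0,0,0],-1],[[0.051,0.008,0],[0,0,0],-1],[[0.059,0.014,0],[0,0,0],-1]]'
python3 -m jog '[[[0.005,0.009,0],[0,0,-0.01],-1],[[0.009,0.021,0],[0,0,-0.03],-1],[[0.011,0.036,0],[0,0,-0.05],-1],[[0.012,0.053,0],[0,0,-0.07],-1],[[0.012,0.071,0],[0,0,-0.09],-1]]'
python3 -m jog '[[[0,0.018,0],[0,0,-0.02],-1],[[0,0.036,0],[0,0,-0.04],-1],[[0,0.054,0],[0,0,-0.06],-1],[[0,0.072,0],[0,0,-0.08],-1],[[0,0.090,0],[0,0,-0.10],-1]]'
python3 -m jog '[[[0,0.018,0],[0,0,-0.02],-1],[[0,0.036,0],[0,0,-0.04],-1],[[0,0.054,0],[0,0,-0.06],-1],[[0,0.072,0],[0,0,-0.08],-1],[[0,0.090,0],[0,0,-0.10],-1]]'
python3 -m jog '[[[0,0.018,0],[0,0,-0.02],-1],[[0,0.036,0],[0,0,-0.04],-1],[[0,0.054,0],[0,0,-0.06],-1],[[0,0.072,0],[0,0,-0.08],-1],[[0,0.090,0],[0,0,-0.10],-1]]'
python3 -m jog '[[[0,0.017,0],[0,0,-0.02],-1],[[0,0.032,0],[0,0,-0.03],-1],[[0,0.044,0],[0,0,-0.04],-1],[[0,0.052,0],[0,0,-0.046],-1],[[0.001,0.056,0],[0,0,-0.048],-1]]'
python3 -m jog '[[[0,0.001,0],[0,0,0],-1],[[0,0.001,0],[0,0,0],-1],[[0,0.001,0],[0,0,0],-1]]'
python3 - <<'E'
from h import *; from bench import r
np.set_printoptions(precision=2,suppress=True)
for n in("scene","top"): cv2.imwrite(f"pics/{n}4.png",vision.snapshot(n)[...,::-1])
s=r.sense();R=toolyaw(s["tcp_rot"]);print(s["tool_pos"],np.degrees(np.arctan2(R[1,2],R[0,2])),s["ft_force"],s["wrist_torque"],s["joint_pos"])
s=cv2.imread("pics/scene4.png")[120:270,300:500];t=cv2.imread("pics/top4.png")[130:330,130:330]
cv2.imwrite("pics/c4s.png",cv2.resize(s,None,fx=4,fy=4,interpolation=cv2.INTER_CUBIC)); cv2.imwrite("pics/c4t.png",cv2.resize(t,None,fx=3,fy=3,interpolation=cv2.INTER_CUBIC))
E
```

```text
time: 5.35
tool_pos: [540.1, -221.3, 255.0]
tcp_rot: [-25.4, 89.9, -21.2]
ft_force: [0.2, 0.1, -2.4]
finger_gap: 17.3
time: 5.77
tool_pos: [599.3, -207.2, 254.1]
tcp_rot: [-2.6, 90.0, 1.6]
ft_force: [0.1, 0.3, -3.3]
finger_gap: 16.7
time: 6.18
tool_pos: [610.4, -135.4, 254.2]
tcp_rot: [109.9, 90.0, 108.8]
ft_force: [-0.2, 0.6, -2.6]
finger_gap: 16.8
time: 6.6
tool_pos: [610.2, -44.9, 254.4]
tcp_rot: [43.2, 90.0, 36.4]
ft_force: [0.0, 0.8, -2.8]
finger_gap: 16.8
time: 7.02
tool_pos: [610.1, 45.1, 254.4]
tcp_rot: [55.0, 90.0, 42.5]
ft_force: [0.9, 0.6, -1.3]
finger_gap: 17.1
time: 7.43
tool_pos: [610.0, 135.2, 254.4]
tcp_rot: [89.7, 90.0, 71.5]
ft_force: [-0.4, -0.7, -2.3]
finger_gap: 17.1
time: 7.85
tool_pos: [610.8, 191.2, 254.2]
tcp_rot: [151.0, 90.0, 130.1]
ft_force: [0.3, 1.0, -2.0]
finger_gap: 17.0
time: 8.1
tool_pos: [611.0, 190.1, 254.3]
tcp_rot: [-87.6, 90.0, -108.6]
ft_force: [0.2, -0.4, -1.3]
finger_gap: 17.4
[611.04 189.97 254.31] -20.95692684097089 [ 1.53 -0.32 -2.79] [-0.   -0.    0.01] [12.69 13.31 77.16 -0.01 89.53 33.64]
```

View pics/c4s.png

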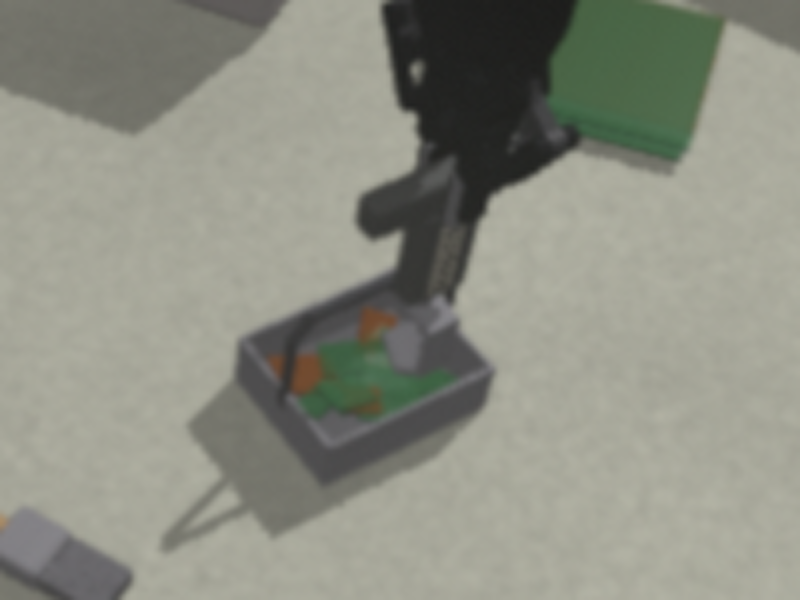

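View pics/c4t.png

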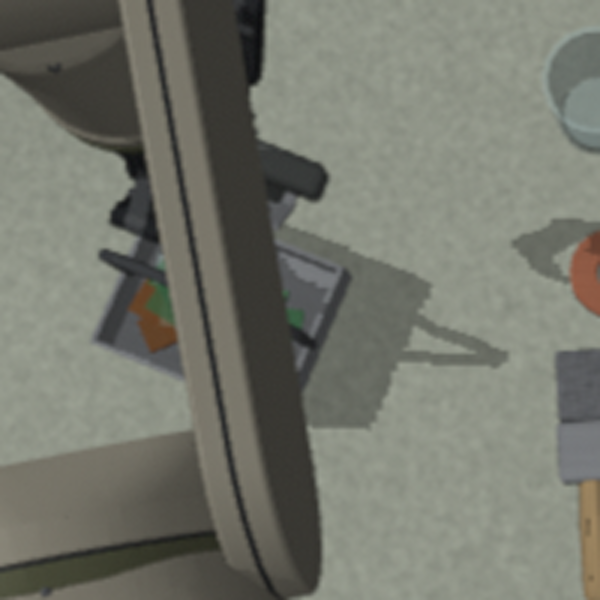

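```bash
python3 -m jog '[[[0,0.005,-0.004],[0,0,0],-1],[[0,0.012,-0.011],[0,0,0],-1],[[0,0.019,-0.019],[0,0,0],-1],[[0,0.024,-0.027],[0,0,0],-1],[[-0.0005,0.0263,-0.034],[0,0,0],-1]]'
python3 -m jog '[[[0,0,-0.006],[0,0,0],-1],[[0,0,-0.010],[0,0,0],-1],[[0,0,-0.011],[0,0,0],-1],[[0,0,-0.011],[0,0,0],-1],[[0,0,-0.011],[0,0,0],-1]]'
cat > ov.py <<'E'
import sys
from h import *; from bench import r
np.set_printoptions(precision=2,suppress=True)
k=sys.argv[1]; st=float(sys.argv[2]) if len(sys.argv)>2 else 2.3
tub=np.array([559,236,0.]); ty=-21
s=r.sense();R=toolyaw(s["tcp_rot"]);y=np.degrees(np.arctan2(R[1,2],R[0,2]))
print(s["time"],s["tool_pos"],y,s["ft_force"],s["wrist_torque"])
G=s["tool_pos"]+[0,0,10.4]
out=[]
for n,(x,yy,w) in (("scene",(340,150,110)),("top",(145,150,130))):
    im=vision.snapshot(n)[...,::-1]; cv2.imwrite(f"pics/{n}{k}.png",im); f=4*(110/w)
    im=cv2.resize(im[yy:yy+int(w*1.0),x:x+w],(w*4*110//w,)*2,interpolation=cv2.INTER_CUBIC); raw=im.copy(); f=440/w
    d=lambda P,c:cv2.polylines(im,[((proj(n,P)-[x,yy])*f).round().astype(int)],False,c,1)
    c4=[tub+Rz(ty)@np.array([a,b,42]) for a,b in((-52.5,-65),(52.5,-65),(52.5,65),(-52.5,65),(-52.5,-65))]
    d(c4,(255,255,0)); d([tub+Rz(ty)@np.array([0,b,105]) for b in(-50,0,50)],(0,255,255))
    for b in(-11,11): d([G+Rz(y)@np.array([a,b,z]) for a,z in((0,-92-st),(18,-92-st),(18,-128-st),(0,-146-st),(-18,-128-st))],(0,0,255))
    out.append(im); 
    if n=="scene": out=[raw]+out
cv2.imwrite(f"pics/ov{k}.png",np.hstack([out[0],out[1]])[:, :][:440,:] if 0 else cv2.resize(np.hstack(out),(800,267))); cv2.imwrite(f"pics/ovs{k}.png",np.hstack([out[0][:,:400],out[1][:,:400]])); cv2.imwrite(f"pics/ovt{k}.png",out[2])
E
python3 ov.py 5
```

```text
time: 8.62
tool_pos: [609.8, 218.1, 218.4]
tcp_rot: [-153.4, 89.9, -174.3]
ft_force: [-0.3, -0.2, -1.6]
finger_gap: 17.0
time: 9.03
tool_pos: [610.6, 216.8, 209.7]
tcp_rot: [29.6, 90.0, 8.6]
ft_force: [0.3, -0.4, -2.6]
finger_gap: 17.3
9.0333 [610.64 216.76 209.66] -20.930560773672656 [ 0.26 -0.41 -2.61] [ 0.02 -0.03  0.04]
```

View pics/ovs5.png

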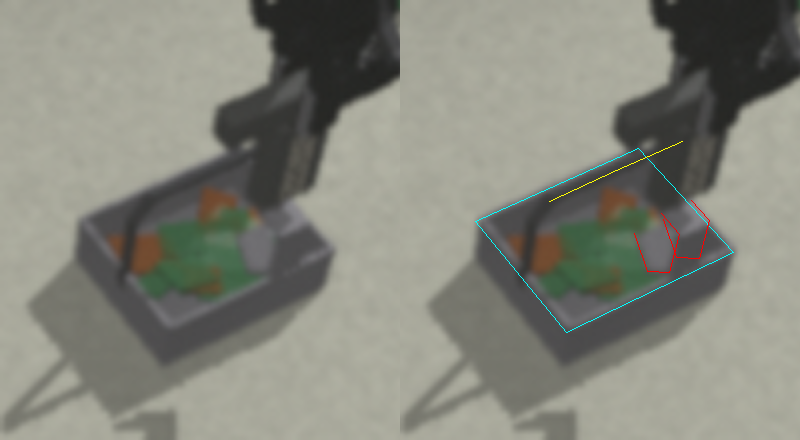

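View pics/ovt5.png

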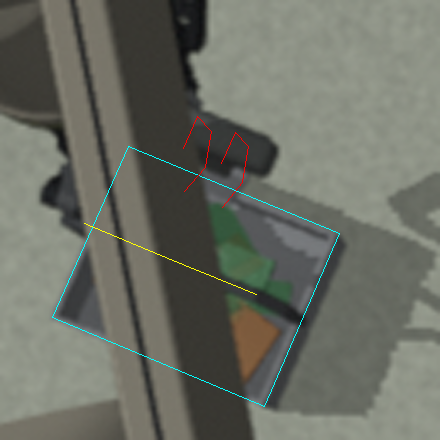

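Run:
```python
from h import *
im=cv2.imread("pics/scene5.png")[180:225,380:430]; im=cv2.convertScaleAbs(im,alpha=1.6,beta=0)
im=cv2.resize(im,None,fx=12,fy=12,interpolation=cv2.INTER_CUBIC)
o=im.copy()
G=np.array([610.64,216.76,220.1]);st=2.3;y=-20.93
F=lambda P:((proj("scene",P)-[380,180])*12).round().astype(int)
L=[F([G+Rz(y)@np.array([a,b,z]) for a,z in((0,-92-st),(20,-92-st),(20,-129-st),(0,-149-st),(-18,-131-st))]) for b in(-11,11)]
for q,c in zip(L,((0,0,255),(0,255,255))): cv2.polylines(o,[q],False,c,1)
for a,b in zip(*L): cv2.line(o,a.tolist(),b.tolist(),(0,255,0),1)
cs=[F([G+Rz(y)@np.array([a,b,-82]) for a,b in((-9,-20),(9,-20),(9,20),(-9,20),(-9,-20))])]
cv2.polylines(o,cs,False,(255,255,0),1)
print(L)
cv2.imwrite("pics/hk.png",cv2.resize(np.hstack([im,o]),(800,360)))
```

```text
[array([[302, 280],
       [363, 348],
       [334, 467],
       [260, 462],
       [221, 348]]), array([[392, 239],
       [454, 305],
       [421, 425],
       [346, 421],
       [308, 307]])]
```

View pics/hk.png

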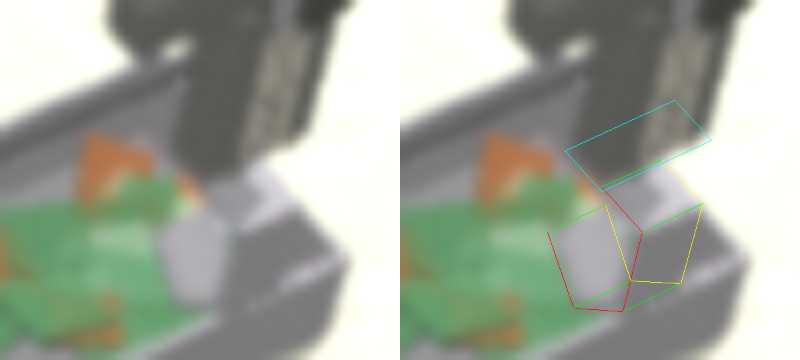

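Run:
```python
from h import *
np.set_printoptions(precision=2,suppress=True)
tub=np.array([559,236,0.]);ty=-21
o=np.array([[250,217],[300,197],[350,176],[400,156]])/8+[350,170]
for b in([0,0],[-.2,.7]):
    w=ray("scene",o+b,105); print("scene bar in tub frame",(Rz(ty).T@(w-tub).T).T[:,:2])
o=np.array([[200,248],[270,280],[330,303],[400,333],[440,352]])/6+[150,180]
w=ray("top",o,105); print("top",(Rz(ty).T@(w-tub).T).T[:,:2], "with +2.3x",(Rz(ty).T@(w+[2.3,0,0]-tub).T).T[:,:2])
for n,o in(("scene",np.array([(80,283),(262,492),(588,340),(400,138)])/8+[350,170]+[-.2,.7]),("top",np.array([(195,92),(578,240),(450,542),(72,380)])/6+[150,180])):
    w=ray(n,o,42)+([2.3,0,0] if n=="top" else [0,0,0]); l=(Rz(ty).T@(w-tub).T).T[:,:2]; print(n,l,l.mean(0))
```

```text
scene bar in tub frame [[ -3.4  -36.07]
 [ -2.55 -18.04]
 [ -2.03   0.41]
 [ -1.17  18.8 ]]
scene bar in tub frame [[ -1.75 -37.79]
 [ -0.9  -19.79]
 [ -0.37  -1.37]
 [  0.49  16.99]]
top [[  0.31  23.37]
 [ -0.54  -0.01]
 [ -0.04 -19.45]
 [ -0.34 -42.45]
 [ -1.02 -55.79]] with +2.3x [[  2.46  24.19]
 [  1.61   0.81]
 [  2.1  -18.63]
 [  1.81 -41.63]
 [  1.13 -54.96]]
scene [[-48.38 -64.29]
 [ 51.31 -61.31]
 [ 52.81  64.53]
 [-48.83  63.69]] [1.73 0.66]
top [[ 50.61  64.7 ]
 [ 53.23 -67.31]
 [-49.67 -68.03]
 [-48.43  63.09]] [ 1.44 -1.89]
```

The projected hook and case match the picture to under 1 px. The bail bar lies within about 2 mm of (559.3, 235.4), and the mouth is at bar height (106 mm against 105). Sliding the hook in level.

```bash
python3 -m jog '[[[-0.003,0.001,0],[0,0,0],-1],[[-0.008,0.003,0],[0,0,-0.002],-1],[[-0.014,0.005,0],[0,0,-0.004],-1],[[-0.020,0.0073,0],[0,0,-0.007],-1],[[-0.0255,0.0093,0],[0,0,-0.009],-1]]'
python3 -m jog '[[[-0.006,0.002,0],[0,0,0],-1],[[-0.012,0.0045,0],[0,0,0],-1],[[-0.018,0.0065,0],[0,0,0],-1],[[-0.023,0.0083,0],[0,0,0],-1],[[-0.0255,0.0093,0],[0,0,0],-1]]'
python3 -m jog '[[[0,0,0],[0,0,0],-1],[[0,0,0],[0,0,0],-1]]'
python3 ov.py 6
```

```text
time: 9.55
tool_pos: [584.1, 226.7, 209.4]
tcp_rot: [152.1, 90.0, 130.6]
ft_force: [-0.8, -0.0, -2.8]
finger_gap: 17.3
time: 9.97
tool_pos: [558.6, 236.0, 209.3]
tcp_rot: [159.3, 90.0, 137.9]
ft_force: [0.4, 0.4, -1.8]
finger_gap: 17.3
time: 10.13
tool_pos: [559.4, 235.6, 209.4]
tcp_rot: [20.8, 90.0, -0.6]
ft_force: [0.1, 1.1, -3.3]
finger_gap: 17.1
10.1333 [559.4  235.63 209.37] -21.41562983286805 [ 0.09  1.14 -3.31] [-0.06 -0.01 -0.02]
```

View pics/ovs6.png

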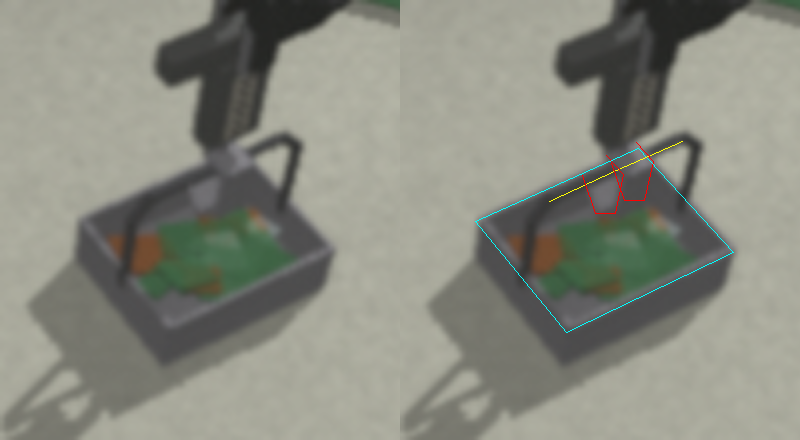

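View pics/ovt6.png

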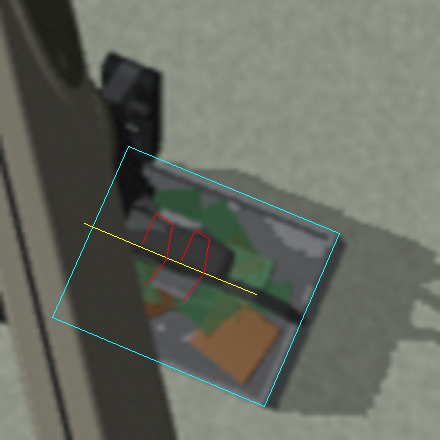

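```bash
cat > zz.py <<'E'
import sys
from h import *; from bench import r
k=sys.argv[1]; st=float(sys.argv[2]) if len(sys.argv)>2 else 2.3; x0,y0=370,165
s=r.sense();R=toolyaw(s["tcp_rot"]);y=np.degrees(np.arctan2(R[1,2],R[0,2]));G=s["tool_pos"]+[0,0,10.4]
print(s["tool_pos"],y)
im=cv2.imread(f"pics/scene{k}.png")[y0:y0+45,x0:x0+50]; im=cv2.convertScaleAbs(im,alpha=1.6,beta=0)
im=cv2.resize(im,None,fx=12,fy=12,interpolation=cv2.INTER_CUBIC)
o=im.copy()
F=lambda P:((proj("scene",P)-[x0,y0])*12).round().astype(int)
L=[F([G+Rz(y)@np.array([a,b,z]) for a,z in((0,-92-st),(20,-92-st),(20,-129-st),(0,-149-st),(-18,-131-st))]) for b in(-11,11)]
for q,c in zip(L,((0,0,255),(0,255,255))): cv2.polylines(o,[q],False,c,1)
for a,b in zip(*L): cv2.line(o,a.tolist(),b.tolist(),(0,255,0),1)
cv2.imwrite(f"pics/hk{k}.png",cv2.resize(np.hstack([im,o]),(800,360)))
E
python3 zz.py 6
```

```text
[559.63224944 235.45815162 209.34013121] -21.437079955394204
```

View pics/hk6.png

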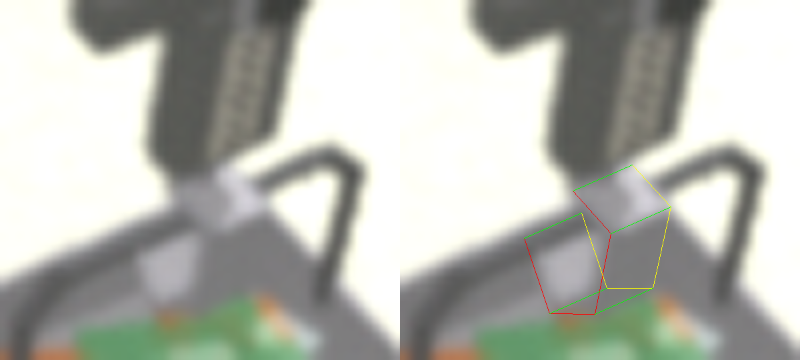

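The picture confirms it: the bar enters the hook under the case, passes behind the shank and lies above the V's tip. Raising gently.

```bash
cat > fs.py <<'E'
from bench import r
s=r.sense();print("  T%.2f z%.1f fz%.2f j2 %.2f j3 %.2f"%(s["time"],s["tool_pos"][2],s["ft_force"][2],s["joint_efforts"][1],s["joint_efforts"][2]),s["wrist_torque"].round(2),s["ft_force"][:2].round(1))
E
python3 fs.py
python3 -m jog '[[[0,0,0.002],[0,0,0],-1],[[0,0,0.005],[0,0,0],-1],[[0,0,0.009],[0,0,0],-1],[[0,0,0.013],[0,0,0],-1],[[0,0,0.017],[0,0,0],-1]]' >/dev/null; python3 fs.py
python3 -m jog '[[[0,0,0.003],[0,0,0],-1],[[0,0,0.005],[0,0,0],-1],[[0,0,0.006],[0,0,0],-1],[[0,0,0.007],[0,0,0],-1],[[0,0,0.007],[0,0,0],-1]]'>/dev/null; python3 fs.py
python3 -m jog '[[[0,0,0.001],[0,0,0],-1],[[0,0,0.002],[0,0,0],-1],[[0,0,0.003],[0,0,0],-1],[[0,0,0.004],[0,0,0],-1],[[0,0,0.005],[0,0,0],-1]]'>/dev/null; python3 fs.py
python3 -m jog '[[[0,0,0.001],[0,0,0],-1],[[0,0,0.002],[0,0,0],-1],[[0,0,0.003],[0,0,0],-1],[[0,0,0.004],[0,0,0],-1],[[0,0,0.005],[0,0,0],-1]]'>/dev/null; python3 fs.py
python3 ov.py 7; python3 zz.py 7 9
```

```text
T10.23 z209.3 fz-2.63 j2 -59.73 j3 -50.75 [ 0.05 -0.02  0.05] [0.3 0. ]
  T10.65 z227.0 fz-3.48 j2 -59.02 j3 -50.71 [ 0.02 -0.03 -0.02] [0.9 0.5]
  T11.07 z233.4 fz-2.79 j2 -59.38 j3 -51.34 [ 0.05 -0.03 -0.03] [-0.2 -0.1]
  T11.48 z238.2 fz-3.45 j2 -59.86 j3 -52.00 [-0.03  0.2  -0.03] [-0.9 -0.1]
  T11.90 z243.3 fz-3.67 j2 -60.29 j3 -52.56 [0.03 0.22 0.  ] [-1.5 -0.2]
11.9 [559.33 235.53 243.28] -21.428627410887707 [-1.48 -0.2  -3.67] [0.03 0.22 0.  ]
[559.38377979 235.59811459 243.43910631] -21.427110638395742
```

View pics/hk7.png

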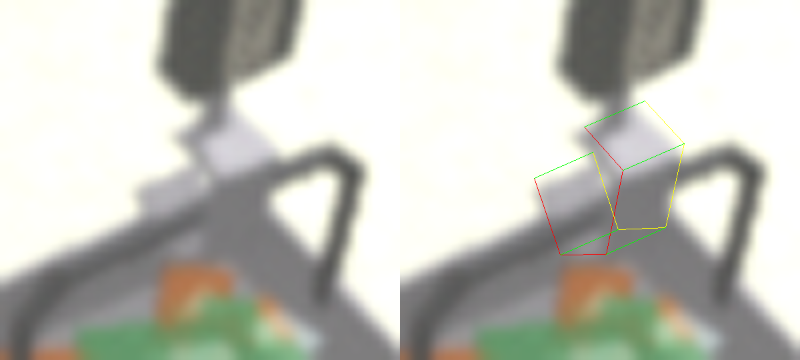

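View pics/ovs7.png

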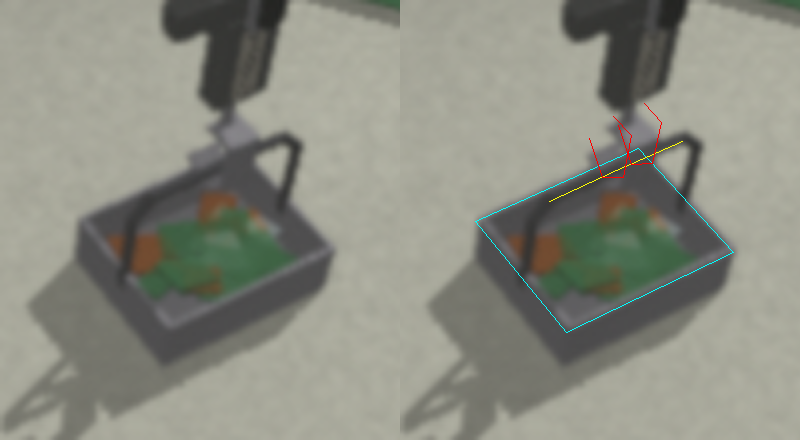

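The bar is on the V, on its tip-side slope: there is a lateral force of −1.5 N in x. I'll centre by easing the hook a few mm towards scale −x while the load is still light.

```bash
python3 -m jog '[[[-0.0007,0.0003,0],[0,0,0],-1],[[-0.0014,0.0006,0],[0,0,0],-1],[[-0.0021,0.0008,0],[0,0,0],-1],[[-0.0028,0.0011,0],[0,0,0],-1],[[-0.0028,0.0011,0],[0,0,0],-1]]'>/dev/null; python3 fs.py
python3 -m jog '[[[0,0,0],[0,0,0],-1]]'>/dev/null; python3 fs.py
python3 -m jog '[[[0,0,0],[0,0,0],-1]]'>/dev/null; python3 fs.py
```

```text
T12.42 z243.4 fz-3.33 j2 -59.55 j3 -51.92 [ 0.    0.01 -0.03] [-0.2 -0.9]
  T12.50 z243.4 fz-3.01 j2 -59.64 j3 -52.02 [-0.01  0.02  0.01] [-0.3 -0.5]
  T12.58 z243.3 fz-3.11 j2 -59.64 j3 -52.01 [ 0.   -0.05 -0.01] [-0.1  0.5]
```

Centred: the lateral force and torque are gone. I continue up at 12 mm/s and watch the load.

```bash
U='skip'
python3 -m jog '[[[0,0,0.001],[0,0,0],-1],[[0,0,0.002],[0,0,0],-1],[[0,0,0.003],[0,0,0],-1],[[0,0,0.004],[0,0,0],-1],[[0,0,0.005],[0,0,0],-1]]'>/dev/null; python3 fs.py
python3 -m jog '[[[0,0,0.001],[0,0,0],-1],[[0,0,0.002],[0,0,0],-1],[[0,0,0.003],[0,0,0],-1],[[0,0,0.004],[0,0,0],-1],[[0,0,0.005],[0,0,0],-1]]'>/dev/null; python3 fs.py
python3 ov.py 8
```

```text
T13.00 z248.4 fz-4.50 j2 -59.92 j3 -52.24 [-0.08 -0.06 -0.  ] [ 0.2 -0.4]
  T13.42 z253.3 fz-4.52 j2 -60.24 j3 -52.54 [ 0.   -0.14  0.02] [-0.2 -0.2]
13.4167 [556.61 236.63 253.31] -21.432614097912825 [-0.16 -0.23 -4.52] [ 0.   -0.14  0.02]
```

View pics/ovs8.png

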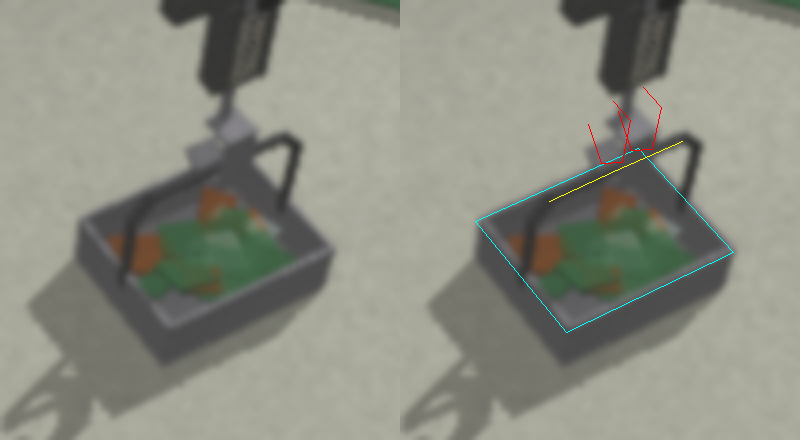

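```bash
python3 -m jog '[[[0.0002,0,0.001],[0,0,0],-1],[[0.0004,-0.0002,0.002],[0,0,0],-1],[[0.0005,-0.0002,0.003],[0,0,0],-1],[[0.0005,-0.0002,0.004],[0,0,0],-1],[[0.0005,-0.0002,0.005],[0,0,0],-1]]'>/dev/null; python3 fs.py
python3 -m jog '[[[0,0,0.001],[0,0,0],-1],[[0,0,0.002],[0,0,0],-1],[[0,0,0.003],[0,0,0],-1],[[0,0,0.004],[0,0,0],-1],[[0,0,0.005],[0,0,0],-1]]'>/dev/null; python3 fs.py
python3 ov.py 9
```

```text
T13.93 z258.2 fz-5.37 j2 -60.77 j3 -53.33 [0.05 0.05 0.02] [-1.4 -0. ]
  T14.35 z263.3 fz-5.97 j2 -61.11 j3 -53.63 [0.04 0.06 0.05] [0.6 0.3]
14.35 [557.1  236.45 263.33] -21.42928868612013 [ 0.62  0.27 -5.97] [0.04 0.06 0.05]
```

View pics/ovs9.png

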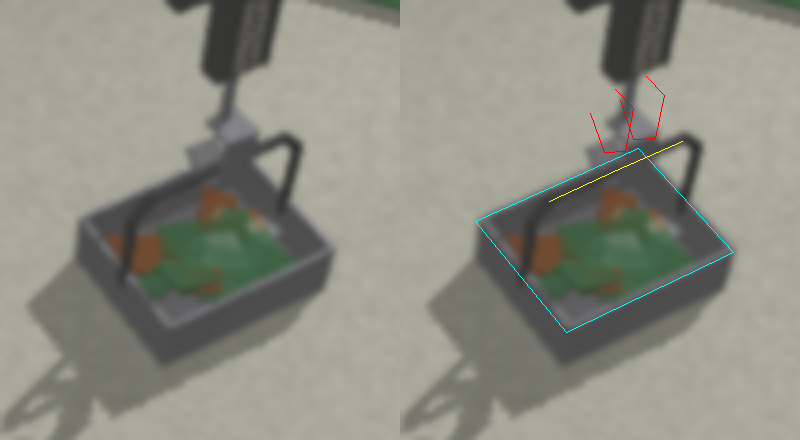

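```bash
cat > lift.py <<'E'
import sys
from h import *
k=sys.argv[1]; im=vision.snapshot("scene")[...,::-1]; cv2.imwrite(f"pics/scene{k}.png",im)
a=cv2.imread("pics/scene8.png"); 
out=[]
for x,y,w,h in((372,205,26,34),(345,195,16,24),(412,200,18,24)):
    T=cv2.resize(a[y:y+h,x:x+w],None,fx=4,fy=4,interpolation=cv2.INTER_CUBIC); S=cv2.resize(np.ascontiguousarray(im)[y-14:y+h+6,x-8:x+w+8],None,fx=4,fy=4,interpolation=cv2.INTER_CUBIC)
    m=cv2.matchTemplate(S,T,cv2.TM_CCOEFF_NORMED);_,v,_,p=cv2.minMaxLoc(m); out.append((p[0]/4-8,p[1]/4-14,round(v,3)))
print("  shift px front,left,right corner",out)
E
python3 lift.py 9b
python3 -m jog '[[[0,0,0.001],[0,0,0],-1],[[0,0,0.002],[0,0,0],-1],[[0,0,0.003],[0,0,0],-1],[[0,0,0.004],[0,0,0],-1],[[0,0,0.005],[0,0,0],-1]]'>/dev/null; python3 fs.py; python3 lift.py 10
python3 -m jog '[[[0,0,0.001],[0,0,0],-1],[[0,0,0.002],[0,0,0],-1],[[0,0,0.003],[0,0,0],-1],[[0,0,0.004],[0,0,0],-1],[[0,0,0.005],[0,0,0],-1]]'>/dev/null; python3 fs.py;python3 lift.py 11
python3 -c "
from h import *
C=np.array([559,236,42.])+Rz(-21)@np.array([52.5,-65,0]);print(proj('scene',[C,C+[0,0,10]]))"
```

```text
shift px front,left,right corner [(0.0, 0.0, 0.996), (0.0, 0.0, 0.999), (0.0, 0.25, 0.999)]
  T14.92 z268.4 fz-5.86 j2 -61.09 j3 -53.70 [-0.01  0.   -0.01] [-0.9  0. ]
  shift px front,left,right corner [(0.0, -0.75, 0.995), (0.0, -0.5, 0.992), (0.25, -0.75, 0.999)]
  T15.38 z273.4 fz-6.07 j2 -61.09 j3 -53.78 [-0.04  0.02  0.03] [-0.2 -0.1]
  shift px front,left,right corner [(0.25, -2.0, 0.993), (0.5, -1.25, 0.945), (0.75, -2.0, 0.997)]
[[381.5941952  233.12083927]
 [382.04179686 230.67463912]]
```

The tub has left the table: the load stays flat from z≈265 and the corners have risen about 2 px, or roughly 8 mm. Another 1.5 mm, then hold still.

```bash
python3 -m jog '[[[0,0,0.0004],[0,0,0],-1],[[0,0,0.0009],[0,0,0],-1],[[0,0,0.0013],[0,0,0],-1],[[0,0,0.0015],[0,0,0],-1],[[0,0,0.0015],[0,0,0],-1]]'>/dev/null; python3 fs.py
python3 -m jog '[[[0,0,0],[0,0,0],-1],[[0,0,0],[0,0,0],-1],[[0,0,0],[0,0,0],-1],[[0,0,0],[0,0,0],-1],[[0,0,0],[0,0,0],-1]]'>/dev/null; python3 fs.py; python3 lift.py 12
python3 -m jog '[[[0,0,0],[0,0,0],-1],[[0,0,0],[0,0,0],-1],[[0,0,0],[0,0,0],-1],[[0,0,0],[0,0,0],-1],[[0,0,0],[0,0,0],-1]]'>/dev/null; python3 fs.py; python3 lift.py 13
python3 ov.py 13 35; python3 zz.py 13 35
```

```text
T15.85 z274.8 fz-6.05 j2 -61.07 j3 -53.83 [ 0.01  0.01 -0.07] [ 0.3 -0.2]
  T16.27 z274.8 fz-6.08 j2 -61.12 j3 -53.87 [ 0.05  0.06 -0.01] [ 0.9 -0.5]
  shift px front,left,right corner [(0.25, -2.25, 0.993), (0.75, -4.25, 0.922), (0.75, -2.25, 0.998)]
  T16.73 z274.8 fz-6.39 j2 -61.12 j3 -53.88 [-0.06 -0.03 -0.02] [-0.3  0.9]
  shift px front,left,right corner [(0.25, -2.25, 0.992), (0.75, -4.25, 0.924), (0.75, -2.25, 0.998)]
16.7833 [557.11 236.46 274.77] -21.428846828289327 [-0.07  0.11 -6.44] [-0.  0. -0.]
[557.13020051 236.46866933 274.79538153] -21.427960194558914
```

View pics/ovs13.png

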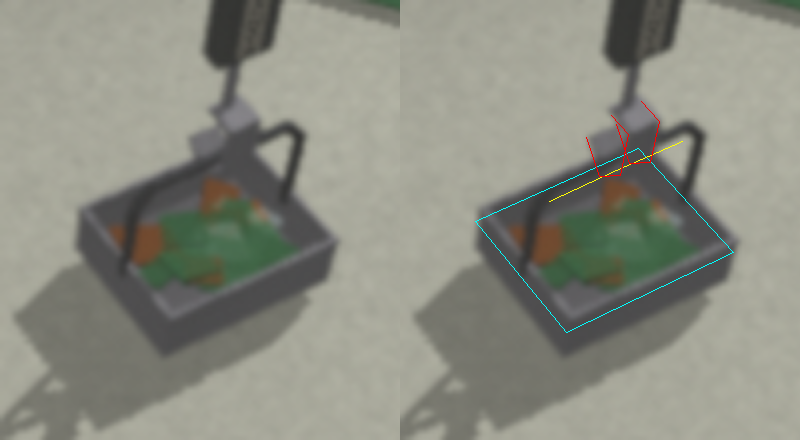

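View pics/ovt13.png

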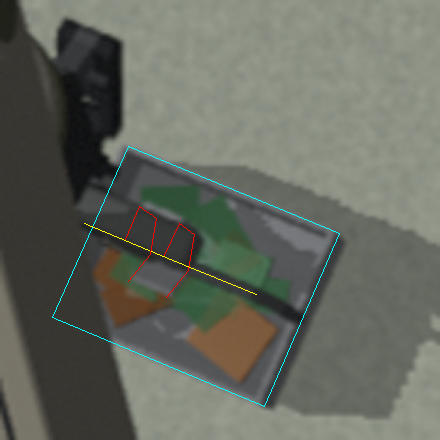

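The tub hangs level and clear: every rim corner is up 2 to 2.5 px (about 10 mm), and all readings are still. Hold another 0.8 s, then lower softly.

```bash
python3 -m jog '[[[0,0,0],[0,0,0],-1],[[0,0,0],[0,0,0],-1],[[0,0,0],[0,0,0],-1],[[0,0,0],[0,0,0],-1],[[0,0,0],[0,0,0],-1]]'>/dev/null; python3 fs.py
python3 -m jog '[[[0,0,0],[0,0,0],-1],[[0,0,0],[0,0,0],-1],[[0,0,0],[0,0,0],-1],[[0,0,0],[0,0,0],-1],[[0,0,0],[0,0,0],-1]]'>/dev/null; python3 fs.py; python3 lift.py 14
python3 -m jog '[[[0,0,-0.0005],[0,0,0],-1],[[0,0,-0.0013],[0,0,0],-1],[[0,0,-0.0023],[0,0,0],-1],[[0,0,-0.0033],[0,0,0],-1],[[0,0,-0.0043],[0,0,0],-1]]'>/dev/null; python3 fs.py
python3 -m jog '[[[0,0,-0.001],[0,0,0],-1],[[0,0,-0.0018],[0,0,0],-1],[[0,0,-0.0025],[0,0,0],-1],[[0,0,-0.003],[0,0,0],-1],[[0,0,-0.0035],[0,0,0],-1]]'>/dev/null; python3 fs.py
python3 -m jog '[[[0,0,-0.0005],[0,0,0],-1],[[0,0,-0.001],[0,0,0],-1],[[0,0,-0.0015],[0,0,0],-1],[[0,0,-0.002],[0,0,0],-1],[[0,0,-0.0025],[0,0,0],-1]]'>/dev/null; python3 fs.py; python3 lift.py 15
python3 -m jog '[[[0,0,-0.0005],[0,0,0],-1],[[0,0,-0.001],[0,0,0],-1],[[0,0,-0.0015],[0,0,0],-1],[[0,0,-0.002],[0,0,0],-1],[[0,0,-0.0025],[0,0,0],-1]]'>/dev/null; python3 fs.py; python3 lift.py 16
```

```text
T17.30 z274.8 fz-6.00 j2 -61.12 j3 -53.88 [-0.03  0.02  0.01] [ 0.1 -0.5]
  T17.72 z274.8 fz-6.94 j2 -61.12 j3 -53.88 [-0.03  0.03  0.03] [0.1 0.1]
  shift px front,left,right corner [(0.25, -2.25, 0.992), (0.75, -4.25, 0.924), (0.75, -2.25, 0.998)]
  T18.18 z270.3 fz-5.86 j2 -61.23 j3 -53.96 [0.1  0.02 0.01] [-0.4  0.9]
  T18.60 z266.9 fz-7.18 j2 -61.12 j3 -53.79 [ 0.01  0.02 -0.  ] [-1.   0.6]
  T19.02 z264.5 fz-6.12 j2 -61.15 j3 -53.78 [ 0.04 -0.02 -0.02] [0.4 0.2]
  shift px front,left,right corner [(0.0, 0.0, 0.996), (0.0, 0.0, 0.999), (0.0, 0.25, 0.999)]
  T19.48 z262.0 fz-6.06 j2 -60.98 j3 -53.62 [-0.08 -0.02 -0.02] [-0.9 -0.3]
  shift px front,left,right corner [(0.0, 0.0, 0.996), (0.0, 0.0, 0.999), (0.0, 0.25, 0.999)]
```

The tub is back on its spot to within 0.25 px. Unloading the spring and going on down to mouth height.

```bash
python3 -m jog '[[[0,0,-0.001],[0,0,0],-1],[[0,0,-0.0025],[0,0,0],-1],[[0,0,-0.0045],[0,0,0],-1],[[0,0,-0.0065],[0,0,0],-1],[[0,0,-0.009],[0,0,0],-1]]'>/dev/null; python3 fs.py
python3 -m jog '[[[0,0,-0.0025],[0,0,0],-1],[[0,0,-0.005],[0,0,0],-1],[[0,0,-0.0075],[0,0,0],-1],[[0,0,-0.010],[0,0,0],-1],[[0,0,-0.0125],[0,0,0],-1]]'>/dev/null; python3 fs.py
python3 -m jog '[[[0,0,-0.0025],[0,0,0],-1],[[0,0,-0.005],[0,0,0],-1],[[0,0,-0.0075],[0,0,0],-1],[[0,0,-0.010],[0,0,0],-1],[[0,0,-0.0125],[0,0,0],-1]]'>/dev/null; python3 fs.py
python3 -m jog '[[[0,0,-0.003],[0,0,0],-1],[[0,0,-0.006],[0,0,0],-1],[[0,0,-0.009],[0,0,0],-1],[[0,0,-0.012],[0,0,0],-1],[[0,0,-0.015],[0,0,0],-1]]'>/dev/null; python3 fs.py
python3 -m jog '[[[0,0,-0.002],[0,0,0],-1],[[0,0,-0.003],[0,0,0],-1],[[0,0,-0.003],[0,0,0],-1],[[0,0,-0.003],[0,0,0],-1]]'>/dev/null; python3 fs.py
python3 ov.py 17; python3 zz.py 17
```

```text
T19.95 z252.9 fz-5.08 j2 -60.32 j3 -53.10 [-0.21  0.08  0.02] [-0.3 -0.9]
  T20.37 z240.4 fz-2.60 j2 -59.47 j3 -51.96 [-0.11  0.06 -0.  ] [-0.8  0.3]
  T20.78 z227.9 fz-1.98 j2 -59.25 j3 -51.34 [0.01 0.01 0.03] [-1.  -0.1]
  T21.20 z212.6 fz-2.06 j2 -59.43 j3 -51.08 [ 0.02  0.01 -0.01] [0.3 0.9]
  T21.53 z210.0 fz-1.32 j2 -59.03 j3 -50.58 [-0.    0.04  0.02] [-0.7  0.1]
21.5333 [557.12 236.49 210.03] -21.427487190428756 [-0.72  0.1  -1.32] [-0.    0.04  0.02]
[557.24432865 236.51014129 210.25633835] -21.431066428922268
```

View pics/hk17.png

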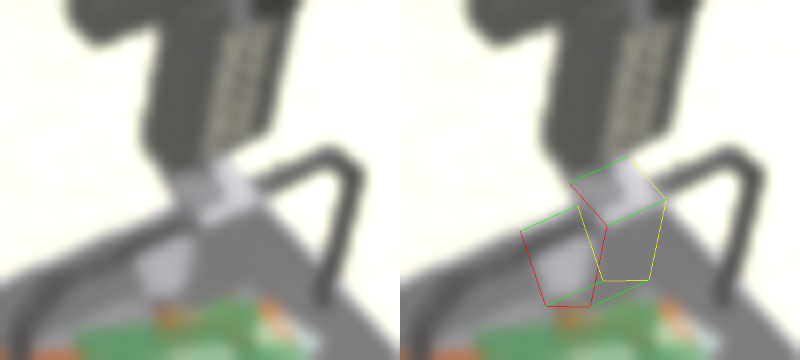

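Mouth height again: the bar is clear above the V. Withdrawing along scale +x.

```bash
python3 -m jog '[[[0.002,-0.0008,0],[0,0,0],-1],[[0.007,-0.0027,0],[0,0,0],-1],[[0.013,-0.005,0],[0,0,0],-1],[[0.019,-0.0075,0],[0,0,0],-1],[[0.0255,-0.010,0],[0,0,0],-1]]'
python3 -m jog '[[[0.006,-0.0024,0],[0,0,0],-1],[[0.013,-0.005,0],[0,0,0],-1],[[0.020,-0.0078,0],[0,0,0],-1],[[0.026,-0.010,0],[0,0,0],-1],[[0.029,-0.0115,0],[0,0,0],-1]]'
python3 lift.py 18; python3 ov.py 18
```

```text
time: 22.05
tool_pos: [583.4, 226.1, 210.0]
tcp_rot: [20.7, 90.0, -0.8]
ft_force: [0.7, 0.4, -1.9]
finger_gap: 17.0
time: 22.47
tool_pos: [612.5, 214.5, 209.8]
tcp_rot: [-28.6, 90.0, -50.1]
ft_force: [-1.1, -0.7, -2.3]
finger_gap: 16.8
  shift px front,left,right corner [(0.0, 0.25, 0.992), (0.0, 0.0, 0.999), (0.0, 0.75, 0.962)]
22.5167 [612.66 214.25 209.85] -21.469647464579065 [ 0.3  -0.49 -2.5 ] [-0.04  0.1   0.07]
```

View pics/ovs18.png

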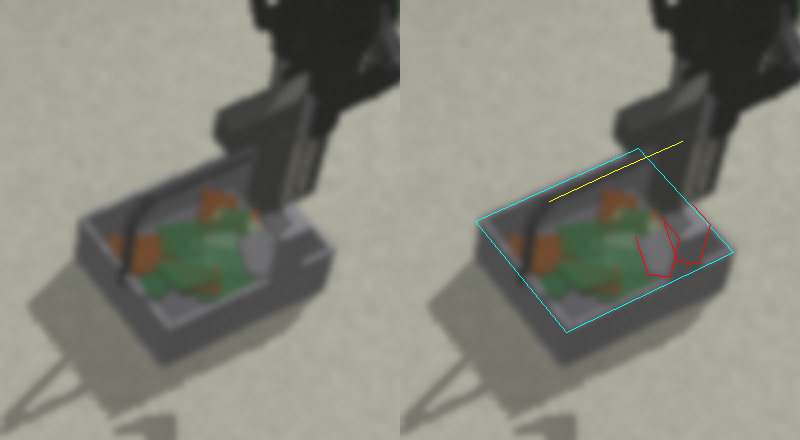

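```bash
python3 -m jog '[[[0,0,0.004],[0,0,0],-1],[[0,0,0.012],[0,0,0],-1],[[0,-0.002,0.022],[0,0,0],-1],[[0,-0.007,0.032],[0,0,0.005],-1],[[0,-0.015,0.040],[0,0,0.015],-1]]'
python3 -m jog '[[[0,-0.012,0.004],[0,0,0.015],-1],[[0,-0.027,0.004],[0,0,0.03],-1],[[0,-0.044,0.004],[0,0,0.05],-1],[[0,-0.062,0.004],[0,0,0.07],-1],[[0,-0.080,0.004],[0,0,0.09],-1]]'
python3 -m jog '[[[0,-0.018,0],[0,0,0.02],-1],[[0,-0.036,0],[0,0,0.04],-1],[[0,-0.054,0],[0,0,0.06],-1],[[0,-0.072,0],[0,0,0.08],-1],[[0,-0.090,0],[0,0,0.10],-1]]'
python3 -m jog '[[[0,-0.018,0],[0,0,0.02],-1],[[0,-0.036,0],[0,0,0.04],-1],[[0,-0.054,0],[0,0,0.06],-1],[[0,-0.072,0],[0,0,0.08],-1],[[0,-0.090,0],[0,0,0.10],-1]]'
python3 -m jog '[[[0,-0.018,0],[0,0,0.02],-1],[[0,-0.036,0],[0,0,0.04],-1],[[0,-0.054,0],[0,0,0.06],-1],[[0,-0.072,0],[0,0,0.08],-1],[[0,-0.089,0],[0,0,0.10],-1]]'
python3 -m jog '[[[0,-0.017,0],[0,0,0.015],-1],[[0,-0.033,0],[0,0,0.027],-1],[[0,-0.048,0],[0,0,0.035],-1],[[0,-0.060,0],[0,0,0.040],-1],[[0,-0.066,0],[0,0,0.040],-1]]'
python3 -m jog '[[[0,0,0],[0,0,0],-1],[[0,0,0],[0,0,0],-1],[[0,0,0],[0,0,0],-1]]'
python3 - <<'E'
from h import *; from bench import r
s=r.sense();R=toolyaw(s["tcp_rot"]);print(s["tool_pos"],np.degrees(np.arctan2(R[1,2],R[0,2])))
for n in("scene","top"): cv2.imwrite(f"pics/{n}20.png",vision.snapshot(n)[...,::-1])
t=cv2.imread("pics/top20.png");s=cv2.imread("pics/scene20.png")
f=lambda im,x,y:cv2.resize(im[y:y+150,x:x+150],None,fx=2.6,fy=2.6,interpolation=cv2.INTER_CUBIC)
cv2.imwrite("pics/c20.png",np.hstack([f(t,390,180),f(s,190,220)]))
E
```

```text
time: 23.03
tool_pos: [612.0, 200.3, 252.5]
tcp_rot: [37.1, 89.9, 16.6]
ft_force: [0.1, -0.6, -2.3]
finger_gap: 17.3
time: 23.45
tool_pos: [611.8, 118.6, 255.4]
tcp_rot: [13.1, 89.9, -2.2]
ft_force: [0.6, -0.9, -2.5]
finger_gap: 17.7
time: 23.87
tool_pos: [611.7, 28.3, 255.4]
tcp_rot: [-0.2, 89.9, -9.8]
ft_force: [0.4, -0.5, -2.1]
finger_gap: 17.0
time: 24.28
tool_pos: [611.6, -61.7, 255.4]
tcp_rot: [-14.4, 89.9, -18.3]
ft_force: [0.0, 0.1, -1.8]
finger_gap: 17.0
time: 24.7
tool_pos: [611.4, -150.9, 255.4]
tcp_rot: [-32.5, 89.9, -30.7]
ft_force: [-0.4, -0.5, -2.4]
finger_gap: 17.0
time: 25.12
tool_pos: [611.3, -217.2, 254.9]
tcp_rot: [-53.0, 89.9, -49.0]
ft_force: [-0.2, -0.7, -2.4]
finger_gap: 17.4
time: 25.37
tool_pos: [611.7, -214.3, 254.2]
tcp_rot: [70.3, 90.0, 74.4]
ft_force: [-0.1, 0.3, -2.7]
finger_gap: 17.1
[ 611.68128761 -214.32036588  254.15275456] 4.09319365403879
```

View pics/c20.png

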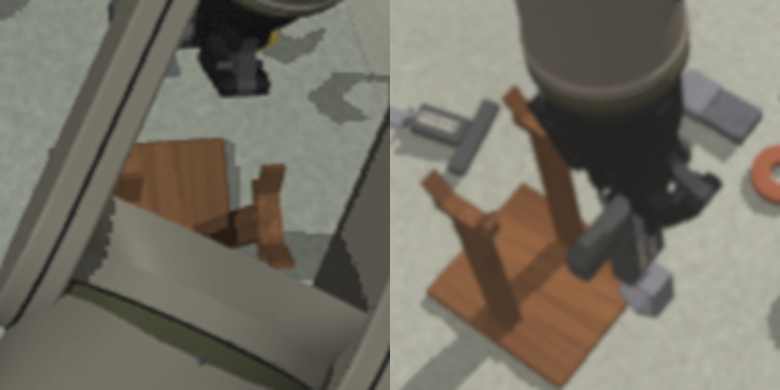

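The scale is in front of the stand, in line with the gap, at the same yaw as before. In along −x.

```bash
python3 -m jog '[[[-0.003,-0.001,-0.001],[0,0,0],-1],[[-0.010,-0.0025,-0.003],[0,0,0],-1],[[-0.020,-0.0035,-0.006],[0,0,0],-1],[[-0.031,-0.0045,-0.009],[0,0,0],-1],[[-0.043,-0.0055,-0.011],[0,0,0],-1]]'
python3 -m jog '[[[-0.012,-0.0008,0],[0,0,0],-1],[[-0.024,-0.0016,0],[0,0,0],-1],[[-0.036,-0.0025,0],[0,0,0],-1],[[-0.048,-0.0033,0],[0,0,0],-1],[[-0.058,-0.004,0],[0,0,0],-1]]'
python3 -m jog '[[[-0.009,-0.0006,0],[0,0,0],-1],[[-0.015,-0.0009,0],[0,0,0],-1],[[-0.018,-0.0011,0],[0,0,0],-1],[[-0.0187,-0.0011,0],[0,0,0],-1],[[-0.0187,-0.0011,0],[0,0,0],-1]]'
python3 -m jog '[[[0,0,0],[0,0,0],-1],[[0,0,0],[0,0,0],-1]]'
python3 - <<'E'
from h import *; from bench import r
s=r.sense();R=toolyaw(s["tcp_rot"]);print(s["tool_pos"],np.degrees(np.arctan2(R[1,2],R[0,2])))
im=vision.snapshot("scene"); im=im[180:330,170:320]; im=cv2.resize(im,None,fx=2.6,fy=2.6,interpolation=cv2.INTER_CUBIC)[...,::-1]
cv2.imwrite("pics/c21.png",np.hstack([cv2.imread("pics/c3scene.png"),im]))
E
```

```text
time: 25.88
tool_pos: [567.6, -220.3, 242.3]
tcp_rot: [155.6, 90.0, 159.7]
ft_force: [-0.4, 0.8, -2.1]
finger_gap: 17.4
time: 26.3
tool_pos: [509.3, -224.4, 242.8]
tcp_rot: [179.0, 90.0, -177.0]
ft_force: [-0.6, -0.1, -3.1]
finger_gap: 17.4
time: 26.72
tool_pos: [492.0, -225.7, 243.1]
tcp_rot: [-15.6, 90.0, -11.5]
ft_force: [-0.6, -0.2, -2.5]
finger_gap: 17.6
time: 26.88
tool_pos: [492.2, -225.6, 242.9]
tcp_rot: [64.8, 90.0, 68.9]
ft_force: [-0.4, -0.6, -1.8]
finger_gap: 17.0
[ 492.24066997 -225.57224957  242.91856946] 4.082311655758045
```

View pics/c21.png

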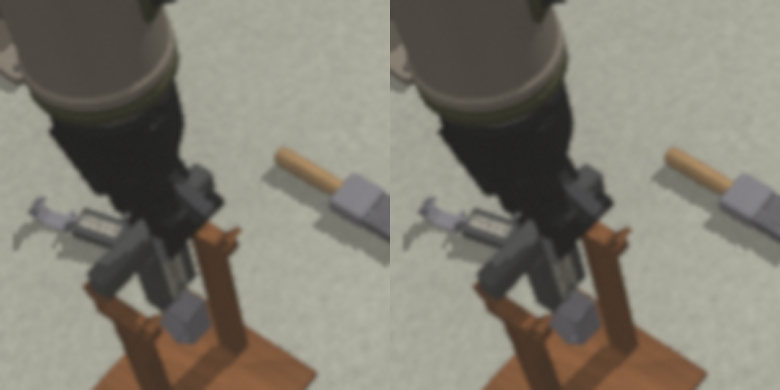

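The view is identical to the one just after the lift-out. Lowering 43 mm to rest (TCP z≈199.6).

```bash
python3 -m jog '[[[0,0.0003,-0.004],[0,0,0],-1],[[0,0.0006,-0.011],[0,0,0],-1],[[0,0.0007,-0.019],[0,0,0],-1],[[0,0.0007,-0.027],[0,0,0],-1],[[0,0.0007,-0.033],[0,0,0],-1]]'
python3 -m jog '[[[0,0,-0.003],[0,0,0],-1],[[0,0,-0.005],[0,0,0],-1],[[0,0,-0.007],[0,0,0],-1],[[0,0,-0.0085],[0,0,0],-1],[[0,0,-0.0095],[0,0,0],-1]]'
python3 -m jog '[[[0,0,-0.0003],[0,0,0],-1],[[0,0,-0.0005],[0,0,0],-1],[[0,0,-0.0005],[0,0,0],-1]]'; python3 fs.py
```

```text
time: 27.35
tool_pos: [491.3, -224.5, 208.1]
tcp_rot: [145.8, 89.9, 149.8]
ft_force: [0.3, -0.3, -2.4]
finger_gap: 17.3
time: 27.77
tool_pos: [492.1, -225.0, 200.6]
tcp_rot: [-32.2, 90.0, -28.1]
ft_force: [-0.5, -0.4, -2.4]
finger_gap: 16.9
time: 28.02
tool_pos: [492.0, -225.0, 200.2]
tcp_rot: [-37.0, 90.0, -32.9]
ft_force: [-0.4, 0.0, -2.1]
finger_gap: 17.4
  T28.02 z200.2 fz-2.08 j2 -50.09 j3 -50.52 [-0.02 -0.03 -0.03] [-0.4  0. ]
```

```bash
python3 -m jog '[[[0,0,-0.0003],[0,0,0],-1],[[0,0,-0.0006],[0,0,0],-1],[[0,0,-0.0006],[0,0,0],-1],[[0,0,-0.0006],[0,0,0],-1]]'; python3 fs.py
python3 -m jog '[[[0,0,-0.0002],[0,0,0],-1],[[0,0,-0.0004],[0,0,0],-1],[[0,0,-0.0004],[0,0,0],-1],[[0,0,-0.0004],[0,0,0],-1]]'; python3 fs.py
```

```text
time: 28.35
tool_pos: [492.0, -225.0, 199.6]
tcp_rot: [-32.4, 90.0, -28.3]
ft_force: [-0.6, -0.7, -1.2]
finger_gap: 16.6
  T28.35 z199.6 fz-1.21 j2 -49.35 j3 -49.82 [ 0.   -0.01  0.02] [-0.6 -0.7]
time: 28.68
tool_pos: [492.0, -225.0, 199.6]
tcp_rot: [-35.4, 90.0, -31.4]
ft_force: [-2.5, 1.8, 4.8]
finger_gap: 17.3
  T28.68 z199.6 fz4.78 j2 -46.33 j3 -47.93 [ 0.28  0.43 -0.01] [-2.5  1.8]
```

Seated: contact at z 199.6, the same height as at the grasp, with the force now upward. Opening gently and rising clear.

```bash
python3 -m jog '[[[0,0,0.0003],[0,0,0],-1],[[0,0,0.0003],[0,0,0],-0.55],[[0,0,0.0003],[0,0,0],-0.4],[[0,0,0.0003],[0,0,0],-0.2],[[0,0,0.0003],[0,0,0],0]]' 20
python3 -m jog '[[[0,0,0],[0,0,0],0.4],[[0,0,0],[0,0,0],0.7],[[0,0,0],[0,0,0],1],[[0,0,0],[0,0,0],1],[[0,0,0],[0,0,0],1]]'
python3 -m jog '[[[0,0,0],[0,0,0],1],[[0,0,0],[0,0,0],1],[[0,0,0.003],[0,0,0],1],[[0,0,0.008],[0,0,0],1],[[0,0,0.015],[0,0,0],1]]'
python3 - <<'E'
from h import *
im=vision.snapshot("scene"); im=im[180:330,170:320]; im=cv2.resize(im,None,fx=4,fy=4,interpolation=cv2.INTER_CUBIC)[...,::-1]
cv2.imwrite("pics/c22.png",im)
E
```

```text
time: 29.1
tool_pos: [491.9, -224.9, 199.0]
tcp_rot: [147.7, 90.0, 151.8]
ft_force: [0.2, 0.0, 0.6]
finger_gap: 42.9
time: 29.52
tool_pos: [491.9, -224.9, 199.3]
tcp_rot: [-49.8, 90.0, -45.7]
ft_force: [-0.4, 0.8, 0.6]
finger_gap: 85.7
time: 29.93
tool_pos: [491.7, -224.8, 214.4]
tcp_rot: [144.9, 89.9, 149.0]
ft_force: [0.1, 0.3, 0.1]
finger_gap: 85.7
```

View pics/c22.png

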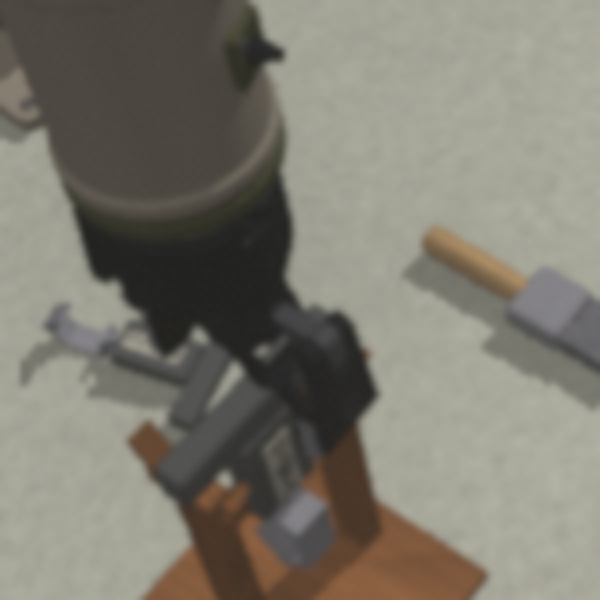

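The scale rests in the slots and the fingers are free of it. Rising clear and moving off for a final look.

```bash
python3 -m jog '[[[0,0,0.012],[0,0,0],1],[[0,0,0.026],[0,0,0],1],[[0,0,0.042],[0,0,0],1],[[0,0,0.058],[0,0,0],1],[[0,0,0.074],[0,0,0],1]]'
python3 -m jog '[[[-0.012,-0.012,0.010],[0,0,0],1],[[-0.030,-0.030,0.012],[0,0,0],1],[[-0.050,-0.050,0.012],[0,0,0],1],[[-0.070,-0.070,0.012],[0,0,0],1],[[-0.090,-0.090,0.012],[0,0,0],1]]'
python3 -m jog '[[[-0.020,-0.020,0],[0,0,0],1],[[-0.040,-0.040,0],[0,0,0],1],[[-0.060,-0.060,0],[0,0,0],1],[[-0.075,-0.075,0],[0,0,0],1],[[-0.080,-0.080,0],[0,0,0],1]]'
python3 -m jog '[[[0,0,0],[0,0,0],1],[[0,0,0],[0,0,0],1]]'
python3 - <<'E'
from h import *
for n in("scene","top"): cv2.imwrite(f"pics/{n}30.png",vision.snapshot(n)[...,::-1])
a=cv2.imread("pics/top30.png");b=cv2.imread("pics/scene30.png")
cv2.imwrite("pics/fin.png",cv2.resize(np.hstack([b,a]),(800,300)))
c=lambda im,x,y:cv2.resize(im[y:y+125,x:x+110],None,fx=3.5,fy=3.5,interpolation=cv2.INTER_CUBIC)
cv2.imwrite("pics/fin2.png",np.hstack([c(cv2.imread("pics/scene0.png"),190,245),c(b,190,245)]))
E
python3 lift.py 31
```

```text
time: 30.4
tool_pos: [491.9, -224.9, 290.2]
tcp_rot: [-35.0, 90.0, -31.0]
ft_force: [-0.4, 0.3, 0.4]
finger_gap: 85.4
time: 30.82
tool_pos: [401.2, -315.7, 301.7]
tcp_rot: [-49.7, 89.9, -45.6]
ft_force: [-0.1, -0.5, 0.0]
finger_gap: 85.1
time: 31.23
tool_pos: [319.9, -396.9, 301.4]
tcp_rot: [-98.7, 89.9, -94.8]
ft_force: [1.0, 0.4, -0.0]
finger_gap: 85.4
time: 31.4
tool_pos: [322.2, -394.8, 300.9]
tcp_rot: [-11.5, 90.0, -7.5]
ft_force: [0.5, -0.1, -0.4]
finger_gap: 85.5
  shift px front,left,right corner [(0.0, 0.25, 0.992), (0.0, 0.0, 0.999), (0.0, 0.25, 0.999)]
```

View pics/fin.png

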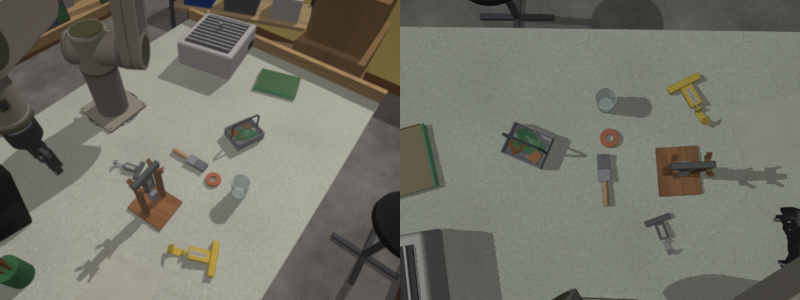

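View pics/fin2.png

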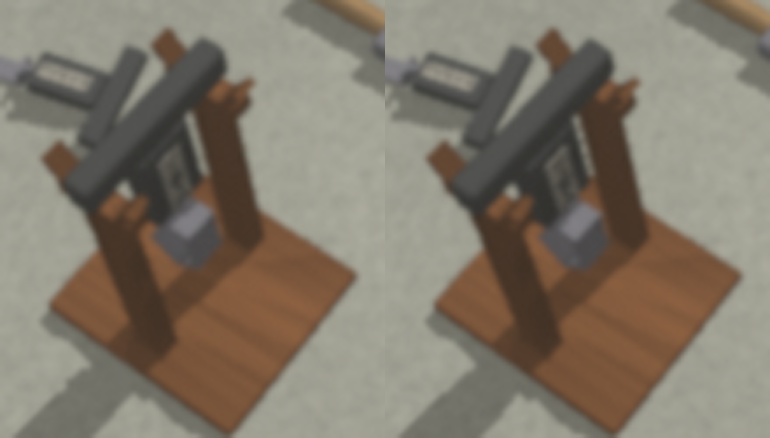

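Before (left) and after (right) show the scale hanging the same way in the stand. The tub has not shifted, the other things are where they were, and the arm is clear.

```bash
python3 -c "
from bench import order
print(order.hand_in())"
```

```text
the job is handed in; nothing more can be done
None
```

The tub has been weighed and the scale is back in its stand; I handed the job in at about 31.5 s, well under the 72 s limit.

- **Weighing:** I took the larger grey scale from the stand and hooked the bail from its far side. The bar first caught on the tip side of the hook, with about 1.5 N sideways, so I moved the hook about 3 mm to centre it before taking more load. I then raised the tub to about 10 mm clear and held it still for about 2 s. The load was roughly 4 N, so about 0.4 kg.
- **Return:** I lowered the tub slowly, withdrew the hook level at mouth height, and hung the scale back at the height it was taken from. Seating it pressed about 5 N for a moment, and I then released it.
- **Last checks:** The tub corners are within 0.25 px (about 1 mm) of where they stood. The scale looks the same in the stand as at the start, and the other things show no movement. The gripper is open and away from everything.
- **Checks that disagreed:** While the tub hung, the corner match for its left corner was weak (0.92) and gave 4 px against about 2 px for the others. Read by eye, the corners had risen about 1.5 to 2.5 px, so the tub may have tilted a degree or two. The two cameras also differed by up to about 3 mm in x on the handle, and slightly more in y on the tub.

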